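# Snap the lens retainer into the teaching robot's camera socket

### The arm

A 6-joint arm with a two-finger parallel gripper is mounted at the origin on the work surface. World frame = base frame: x ahead of the robot, y to its left, z up, the work surface at z = 0. Lengths are in m, angles in rad, forces in N, time in s.
With the tool pointing down it reaches from about 0.325 to 0.9 m from the base axis. Payload 3.5 kg.
Tool frame: the origin (TCP) lies at the very end of the fingers, on their centre line; the grasp point (between the pads) lies 19 mm behind it (ctrl.grip_point_offset is the distance from the TCP to the grasp point, in m); y points along the fingers, x is the direction in which the jaws open and shut, and the axes are right-handed (so a half turn about y gives the same grasp; the last joint's range is limited). The gripper opens to 85 mm and grips with 20 to 120 N. Pads are 22 mm wide; open, the fingers measure 114 mm over their backs; the gripper's body (76 mm by 85 mm) begins 54 mm behind the grasp point. The pads swing forward as they close: fully open they stand 13 mm farther back than shut.
Start: joints at [1.013, 0.276, -0.026, 1.268, 0, 1.467], TCP at [0.275, 0.561, 0.231] pointing down, gripper open.
Joint ranges: [-3.12, 3.12], [-0.85, 1.88], [-1.08, 1.24], [-1.95, 2.15], [-1.57, 1.53], [-3.14, 3.14]. Speed limits (rad/s): [2.57, 2.57, 3.14, 3.14, 3.14, 3.14].

### API

Orientations are given as a unit quaternion [w, x, y, z].
In Python, from bench import ctrl gives the robot as it stands.
- The arm moves only by the tool apply_moves, never from a script. Its argument "steps" is a list of rows, each a list of 3 entries, a list of its own where there are three numbers: the shift along the tool's x, y, z in units of 25 mm (1.0 is 25 mm), then the turn, a rotation vector about the tool's x, y, z in units of 6 degrees (1.0 is 6 degrees), then the opening, from 0 (shut) to 1 (fully open). In form: [[[x, y, z], [ax, ay, az], grip], ...]. A call has 1 to 5 rows; each row shifts and turns the commanded pose from where the row before left it, along the tool's axes as they then stand; what a row does not reach is not made up. A row lasts 1/8 s, in which the tool goes at most 62.5 mm and 10.7 degrees, less where a joint would pass 70% of its speed; a pose out of reach is approached as far as the arm can. A call is refused whole if a number of a shift passes 1 or a number of a turn 1, either way. A call with a gripper value outside its range is refused whole. The fingers move at their own pace and stop on an object; "newtons" is the grip in N (left out, the last holds). Time passes only in rows, so rows that do not move let the fingers close. It gives the time, the measured TCP pose, the force and the opening at its end, in the units of the state.
- ctrl.sense(): the state, without advancing time (a new reading comes with each control period).
- ctrl.get_image(name): name is "scene" or "top" or "wrist"; returns a dict with "image" (384x512x3 uint8, red, green, blue), "fov_y" (degrees; the focal length in pixels is half the picture's height over the tangent of half this angle, whatever the lens; pixels are square), "cx", "cy" (the principal point, pixels), "rvec" (rotation vector, rad) and "tvec" (3), from world to camera coordinates, as OpenCV has them; the wrist camera has in their place "hand_eye" (4x4, takes a point from camera to tool coordinates, whose origin is the TCP and whose axes are the tool frame's). Camera axes: x right, y down, z forward; pixel columns grow to the right and rows downward; lengths in m; the calibration is good to about 2 mm. A picture is of the moment at which its call begins: read the wrist's pose just before it. There is no depth.
- ctrl.close_job(): hands the job in, once; it reports no verdict.
Trained networks look in a picture, given as the dict that the camera call returned (one of the last four; its "shot" number tells which), for a name from the list of things; names that differ only in an ending like _2 or _b are one class to them, and where a whole thing is asked for, a point or a joint stands for the part that bears it (a point fixed in the world has none). Each returns a list of dicts, best first, with "score" (0 to 1); they miss things now and then, are a little off and sometimes report something else, mostly with a low value. They report only what shows in the picture. A call takes as long as a camera call. They do not tell look-alikes from the thing itself.
- ctrl.silhouettes(picture, target): "mask" (384x512 bool, what is visible of it) and "box" ([left, top, right, bottom] in pixels, round what is visible of it).
- ctrl.tip_of(picture, target): "pixel" ([column, row] in pixels: a listed point, or the origin of a listed thing).
The state is a dict: "time": time; "joint_pos": joint angles; "dq": joint speeds; "joint_efforts": joint torques, N m; "tool_pos": TCP position; "ee_rot": TCP orientation; "force": force on the tool from outside, world axes, zero at the start; "moment": the same for the moment, N m; "opening": finger opening in m.
Only numpy, scipy, OpenCV 4.12 (cv2) and the standard library are available. Lean on these libraries where they do the work, as an engineer would, in place of code of your own. Each camera call takes 0.05 s, during which the arm holds its last target. There are 200 camera calls.

### The job

Set the loose black lens retainer, lens up, into the round camera socket on the teaching robot's deck and let go of it. Then take the aluminium pusher, put its hollow foot over the lens barrel and press the retainer straight down past the catches until it stands hard on the bottom, wherever that is, and keep a steady push of about 10 N on it there for a full second; never press harder than 18 N, and do not push it home with the fingers. Finally stand the pusher upright on the table clear of the teaching robot, let go, and leave the other things on the table as they are.

Things in the scene. Friction and masses are not known exactly. Their poses are not given: they have to be found in the camera images.
- retainer_mid (a point): centre (half-way up) of the loose black lens retainer, 34 mm high, about 40 g, standing lens up on the table, z up, round about z. Its lower part is a flange 14.5 mm high: 43 mm across underneath, widening to 52 mm at 7 mm up, narrowing again from 8.5 mm up to 46 mm at its flat top. Underside 17 mm below this point
- retainer_barrel (a point): on the retainer's axis, 25 mm above its underside: the middle of the lens barrel, a round boss 26 mm across that rises from the flange's top (14.5 mm above the underside) to the retainer's top (34 mm). Hold it by the barrel, with the fingertips clear above the flange
- pusher_mid (a point): centre (half-way up) of the loose aluminium pusher, 95 mm high, about 140 g, standing upright on the table; z up. Its foot is a tube 44 mm outside and 34 mm inside, open below and hollow over its lower 30 mm, solid and still 44 mm across to 36 mm. Underside 47.5 mm below this point
- pusher_stem (a point): where to hold the pusher: on its axis 70 mm above its underside (25 mm below its top), in the square stem, 28 mm wide, that runs from 36 mm to the top; the stem's flat sides lie along this point's x and y axes
- socket_mouth (a point): centre of the round mouth of the socket in the top face of the grey block (90 mm square, 25 mm high) on the deck of the fixed four-wheeled teaching robot (about 200 x 180 mm, nothing on it higher than 2 mm above this mouth). The well is upright, 57 mm across; its bottom is a flat shim whose depth, 17.5 to 22.5 mm below the mouth, differs each time and is not given
- catch_level (a point): on the well's axis, 7.7 mm below the mouth, level with four sprung round steel catches, tips 46 mm across. Set in loosely, the retainer centres on them, underside about 1 mm below here. Pressed, it resists with up to about 9 N over the next 5 mm or so, then snaps past the catches, which draw it down to the hard bottom, 9.8 to 14.8 mm below here
- gamepad: bystander: black game controller, about 110 x 160 mm, 45 mm high
- spare_wheel: bystander: flat-lying spare wheel with black tyre, 66 mm across, 24 mm high; origin at its underside
- motor: bystander: small black servo motor, 70 x 36 mm, 38 mm high; origin at its underside
- spacer: bystander: aluminium ring 48 mm across, 10 mm high, with a 28 mm hole; origin at its underside
- screwdriver: bystander: screwdriver lying flat, 170 mm long
Mind the look-alikes: they are no part of the job. What is shaped like the part that bears pusher_mid but purple or yellow is not meant. What is shaped like the part that bears retainer_mid but blue is not meant.

How it is judged:
On the way, in this order (a step that is already met when the one before it is completed fails the run):
1. the retainer lies loose and level in the socket's mouth, let go (horizontal distance between retainer_mid and catch_level below 0.004 m and z of retainer_mid in the frame of catch_level between 0.012 and 0.021 m and angle between retainer_mid's own z axis and vertical below 0.12 rad and contact force between the fingers and retainer below 0.1 N), for 0.2 s.
2. the pusher holds the retainer down on the socket's bottom, past the catches, with a steady 7 to 13.5 N for 0.6 s (z of retainer_mid in the frame of catch_level below 0.008 m and horizontal distance between retainer_mid and catch_level below 0.004 m and contact force between pusher and retainer between 7 and 13.5 N), for 0.6 s.
3. the pusher stands upright on the table, let go (height (world z) of pusher_mid below 0.0505 m and angle between pusher_mid's own z axis and vertical below 0.08 rad and contact force between the fingers and pusher below 0.1 N), for 0.2 s.
At the end, for the whole second after the job is handed in: The retainer is lens up past the catches in the socket: its underside over 9 mm below catch_level, within 4 mm of the axis, tilt under 0.06 rad. The pusher stands upright (tilt under 0.08 rad) and still on the table, not touching the teaching robot (z of retainer_mid in the frame of catch_level below 0.008 m and horizontal distance between retainer_mid and catch_level below 0.004 m and angle between retainer_mid's own z axis and vertical below 0.06 rad and height (world z) of pusher_mid between 0.0445 and 0.0505 m and angle between pusher_mid's own z axis and vertical below 0.08 rad and linear speed of pusher below 0.02 m/s and contact force between pusher and rover below 0.1 N).
It fails at once if the pusher presses on the retainer with more than 20 N (contact force between pusher and retainer above 20 N).
It fails at once if the fingers touch the retainer when it is more than half-way home (contact force between the fingers and retainer above 1 N and horizontal distance between retainer_mid and catch_level below 0.01 m and z of retainer_mid in the frame of catch_level below 0.011 m).
It fails at once if a bystander is moved by more than 20 mm (distance of any of gamepad, spare_wheel, motor, spacer, screwdriver from where it was at the start of the episode above 0.02 m).
It also fails if it takes over 72 s, if anything falls off the work surface, if the arm or the gripper's body presses on something with over 40 N, if the wrist force passes 120 N, or if a joint passes its speed limit or range.

## Working session

There is one attempt and no reset: what is moved stays moved. The work goes in short steps, Python scripts to look and compute and a tool call to move; the robot and the scene stay as the last step left them, time stands still between calls to the robot, and variables do not carry over. Pictures are saved under pics/ and viewed, about 8 in all and at most 12, crops included, and the job is handed in when it is done.

Besides the shell and the picture viewer there is one more tool, called as name([rows], argument=value, ...), one row to a line, values as JSON. apply_moves: Moves the arm, as the interface text tells. Its arguments: {"type":"object","properties":{"steps":{"type":"array","items":{"type":"array"}},"newtons":{"type":"number"}},"required":["steps"]}

```bash
mkdir -p pics; ls; python3 - <<'E'
from bench import ctrl
import cv2,numpy as np
s=ctrl.sense();print({k:np.round(v,3).tolist() for k,v in s.items()})
ims={}
for n in("scene","top"):
    p=ctrl.get_image(n);ims[n]=p
    print(n,p["fov_y"],p["cx"],p["cy"],p["rvec"],p["tvec"],p["shot"])
    for t in("retainer_mid","pusher_mid","pusher_stem","socket_mouth","catch_level","spacer"):
        print(t,[(np.round(d["pixel"]).tolist(),round(d["score"],2)) for d in ctrl.tip_of(p,t)][:5])
im=np.vstack([ims["top"]["image"]])
cv2.imwrite("pics/top.png",cv2.resize(ims["top"]["image"][:,:,::-1],(800,600),interpolation=cv2.INTER_CUBIC))
cv2.imwrite("pics/scene.png",cv2.resize(ims["scene"]["image"][:,:,::-1],(800,600),interpolation=cv2.INTER_CUBIC))
E
```

```text
pics
{'time': 0.0, 'joint_pos': [1.013, 0.277, -0.028, 1.268, -0.0, 1.467], 'dq': [0.0, -0.0, -0.0, 0.001, -0.0, -0.001], 'joint_efforts': [-0.0, -44.551, 29.52, 0.016, -0.0, 0.0], 'tool_pos': [0.274, 0.561, 0.23], 'ee_rot': [-0.599, 0.6, 0.374, -0.375], 'force': [-0.735, 0.375, -0.209], 'moment': [-0.048, 0.0, 0.034], 'opening': 0.085}
scene 52.44225621405539 253.40434461371953 193.8344925550486 [ 1.45285058  2.35312043 -0.70122133] [ 0.29120118 -0.34315072  1.39444811] 1
retainer_mid [([190.0, 154.0], 0.65), ([215.0, 163.0], 0.63), ([344.0, 198.0], 0.15)]
pusher_mid [([384.0, 206.0], 0.96), ([378.0, 238.0], 0.8), ([409.0, 218.0], 0.74)]
pusher_stem [([386.0, 235.0], 0.83), ([346.0, 196.0], 0.73), ([387.0, 206.0], 0.69), ([414.0, 214.0], 0.6)]
socket_mouth [([281.0, 206.0], 0.57)]
catch_level [([283.0, 205.0], 0.73)]
spacer [([242.0, 152.0], 0.57)]
top 53.202800086167194 260.47305997524904 192.79052686400095 [ 2.18805982 -2.20699426  0.09877956] [-0.06805919  0.5330504   1.02313449] 2
retainer_mid [([350.0, 222.0], 0.73), ([319.0, 217.0], 0.65)]
pusher_mid [([94.0, 242.0], 0.79), ([123.0, 247.0], 0.7)]
pusher_stem [([114.0, 208.0], 0.9), ([92.0, 242.0], 0.84), ([121.0, 242.0], 0.63), ([301.0, 255.0], 0.44), ([170.0, 255.0], 0.22)]
socket_mouth [([219.0, 191.0], 0.7)]
catch_level [([219.0, 194.0], 0.95)]
spacer [([300.0, 253.0], 0.75), ([218.0, 194.0], 0.57), ([353.0, 219.0], 0.15)]
```

View pics/top.png

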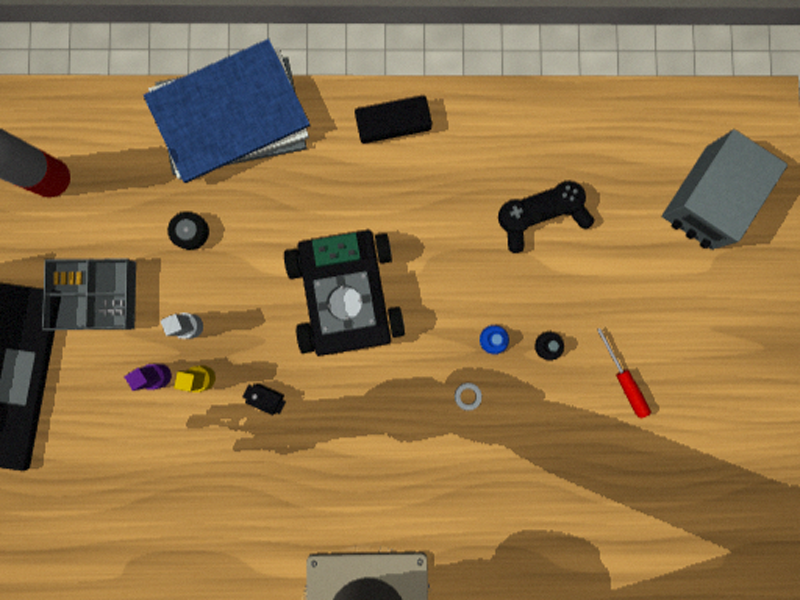

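View pics/scene.png

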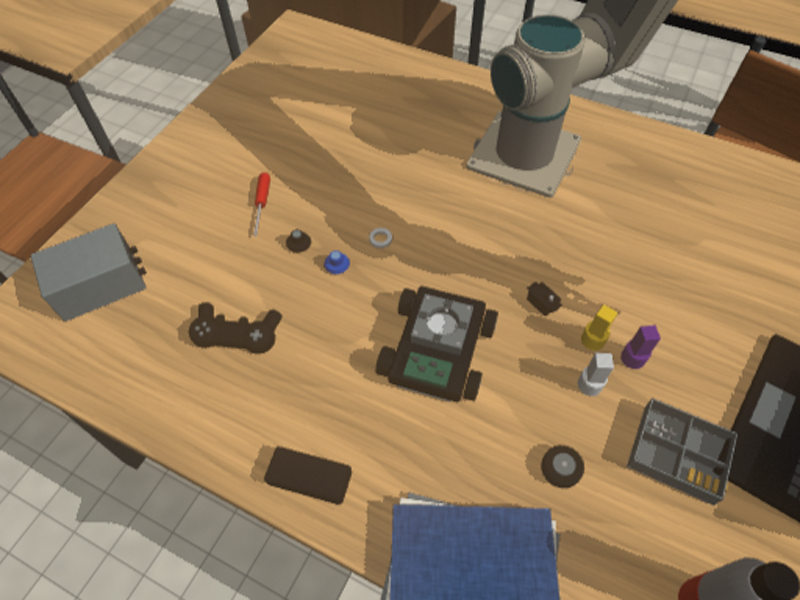

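Candidates (800×600 top picture):
- **Retainer:** black (549,346), blue look-alike (494,339), and the spacer ring (468,396). I choose black.
- **Pusher:** aluminium (183,326), purple (148,377), yellow (194,379). I choose aluminium.
- **Socket:** (345,302).

Next I triangulate and make a close crop to check.

```bash
cat > h.py <<'E'
import numpy as np,cv2
from scipy.spatial.transform import Rotation as R
from bench import ctrl
def cam(p,s=None):
    f=p["image"].shape[0]/2/np.tan(np.radians(p["fov_y"])/2)
    K=np.array([[f,0,p["cx"]],[0,f,p["cy"]],[0,0,1.]])
    if "rvec" in p: Rw=R.from_rotvec(p["rvec"]).as_matrix();t=np.array(p["tvec"])
    else:
        q=s["ee_rot"];T=np.eye(4);T[:3,:3]=R.from_quat([q[1],q[2],q[3],q[0]]).as_matrix();T[:3,3]=s["tool_pos"]
        W=np.linalg.inv(T@np.array(p["hand_eye"]));Rw=W[:3,:3];t=W[:3,3]
    return K,Rw,t
def onplane(c,px,z):
    K,Rw,t=c;C=-Rw.T@t;d=Rw.T@np.linalg.inv(K)@[px[0],px[1],1];return C+d*(z-C[2])/d[2]
def tri(c1,p1,c2,p2):
    P=[c[0]@np.c_[c[1],c[2]] for c in(c1,c2)]
    X=cv2.triangulatePoints(P[0],P[1],np.array(p1,float),np.array(p2,float)).ravel();return X[:3]/X[3]
def proj(c,X):
    v=c[0]@(c[1]@np.array(X)+c[2]);return v[:2]/v[2]
def toolR(s): q=s["ee_rot"];return R.from_quat([q[1],q[2],q[3],q[0]])
E
python3 - <<'E'
from h import *
ps=ctrl.get_image("scene");pt=ctrl.get_image("top");cs,ct=cam(ps),cam(pt)
for n,a,b in(("ret",(350,222),(190,154)),("mouth",(219,191),(281,206)),("catch",(219,194),(283,205)),("stem",(114,208),(386,235)),("spacer",(300,253),(242,152))):
    X=tri(ct,a,cs,b);print(n,X.round(4),np.linalg.norm(proj(ct,X)-a).round(1),np.linalg.norm(X[:2]).round(3))
for n,u,z in(("ret",(350,222),.017),("wheel",(120,147),.024),("motor",(169,255),.038),("yellowfoot",(133,242),.036),("yellowtop",(120,243),.095),("altop",(112,209),.095),("alfoot",(124,208),.036),("screwdr",(390,225),.01)):
    print(n,onplane(ct,u,z).round(3))
a=cv2.resize(pt["image"][190:250,300:380],None,fx=5,fy=5,interpolation=2)
b=cv2.resize(pt["image"][190:250,70:150],None,fx=5,fy=5,interpolation=2)
c=cv2.resize(ps["image"][205:265,360:440],None,fx=5,fy=5,interpolation=2)
d=cv2.resize(pt["image"][165:225,180:260],None,fx=5,fy=5,interpolation=2)
cv2.imwrite("pics/crop.png",np.vstack([np.hstack([a,b]),np.hstack([c,d])])[:,:,::-1])
E
```

```text
ret [ 0.4526 -0.3213  0.0088] 1.4 0.555
mouth [0.5355 0.0328 0.0716] 1.1 0.536
catch [0.5276 0.0343 0.0663] 0.6 0.529
stem [0.4917 0.3099 0.0624] 1.6 0.581
spacer [ 0.368  -0.1806  0.0029] 0.4 0.41
ret [ 0.451 -0.316  0.017]
wheel [0.659 0.306 0.024]
motor [0.369 0.169 0.038]
yellowfoot [0.404 0.264 0.036]
yellowtop [0.405 0.278 0.095]
altop [0.49  0.299 0.095]
alfoot [0.494 0.289 0.036]
screwdr [ 0.442 -0.428  0.01 ]
```

View pics/crop.png

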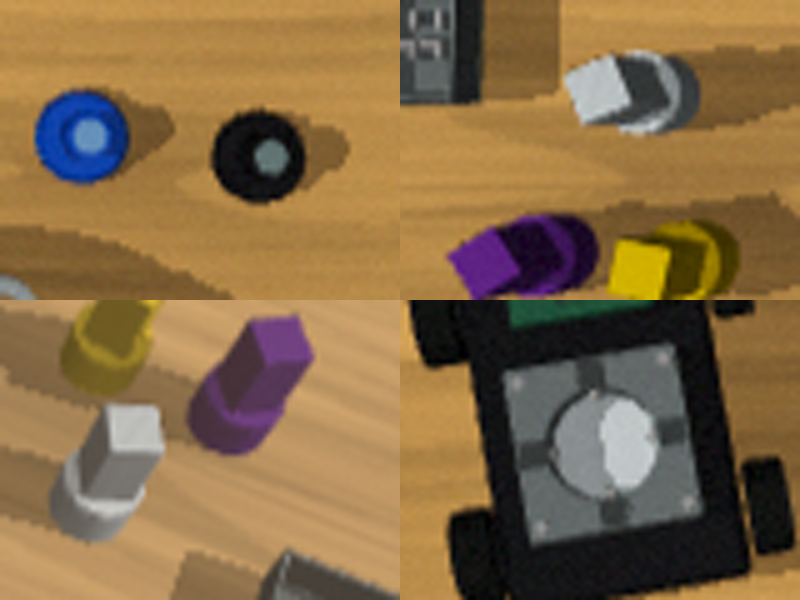

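The crop shows the black retainer (258,156) beside the blue one, the aluminium pusher top-right with its stem turned about 20°, and the socket in its grey block. All the choices are confirmed. Next I work out the tool axes and the shift towards the pusher.

```bash
cat > go.py <<'E'
import sys
from h import *
s=ctrl.sense();Rt=toolR(s)
t=np.array(list(map(float,sys.argv[1:4])))
print(Rt.as_matrix().round(3).tolist(),"units",(Rt.inv().apply(t-s["tool_pos"])/.025).round(3), "t",s["time"])
E
python3 go.py .44 .27 .24;python3 -c "
from h import *;print(ctrl.grip_point_offset)
p=ctrl.get_image('wrist');print(np.array(p['hand_eye']).round(3).tolist(),p['fov_y'])"
```

```text
[[0.439, 0.0, -0.898], [0.898, 0.0, 0.439], [0.0, -1.0, 0.0]] units [ -7.567  -0.345 -11.067] t 0.8
0.0187
[[1.0, 0.0, -0.001, -0.0], [0.001, -0.296, 0.955, -0.142], [-0.0, -0.955, -0.296, 0.075], [0.0, 0.0, 0.0, 1.0]] 63.26202531127982
```

apply_moves([
  [[-0.63,0,-0.92],[0,0,0],1],
  [[-0.63,0,-0.92],[0,0,0],1],
  [[-0.63,0,-0.92],[0,0,0],1],
  [[-0.63,0,-0.92],[0,0,0],1],
  [[-0.63,0,-0.92],[0,0,0],1],
])

```text
time: 1.48
tool_pos: [0.3437, 0.4394, 0.2314]
ee_rot: [0.6, -0.6, -0.375, 0.374]
force: [-0.2, 0.0, 0.4]
opening: 0.0857
```

apply_moves([
  [[-0.63,0,-0.92],[0,0,0],1],
  [[-0.63,0,-0.92],[0,0,0],1],
  [[-0.63,0,-0.92],[0,0,0],1],
  [[-0.63,0,-0.92],[0,0,0],1],
  [[-0.63,0,-0.92],[0,0,0],1],
])

```text
time: 2.1
tool_pos: [0.4124, 0.3182, 0.2315]
ee_rot: [-0.6, 0.6, 0.375, -0.374]
force: [0.1, -0.6, -0.6]
opening: 0.0852
```

apply_moves([
  [[-0.63,0,-0.92],[0,0,0],1],
  [[-0.63,0,-0.92],[0,0,0],1],
  [[0,0,0],[0,0,0],1],
  [[0,0,0],[0,0,0],1],
])

```text
time: 2.6
tool_pos: [0.4393, 0.2707, 0.2314]
ee_rot: [0.6, -0.6, -0.374, 0.374]
force: [-0.8, 1.2, 0.3]
opening: 0.0855
```

```bash
cat > look.py <<'E'
import sys
from h import *
s=ctrl.sense();p=ctrl.get_image("wrist");c=cam(p,s)
np.save("pics/"+sys.argv[1]+".npy",p["image"])
print("tcp",np.round(s["tool_pos"],4),"t",s["time"],"f",np.round(s["force"],2),"open",s["opening"])
for a in sys.argv[2:]:
    n,z=a.split(":");z=float(z)
    for d in ctrl.tip_of(p,n)[:4]:print(n,np.round(d["pixel"],1),round(d["score"],2),onplane(c,d["pixel"],z).round(4))
import pickle;pickle.dump(c,open("pics/cam_"+sys.argv[1]+".pkl","wb"))
cv2.imwrite("pics/"+sys.argv[1]+".png",cv2.resize(p["image"][:,:,::-1],(768,576),interpolation=2))
E
python3 look.py w1 pusher_stem:.07 pusher_mid:.0475
```

```text
tcp [0.4393 0.2707 0.2314] t 2.6 f [-0.82  1.17  0.26] open 0.085493094100042
pusher_stem [314.3 203.8] 0.81 [0.494  0.3085 0.07  ]
pusher_stem [326.7 102.1] 0.6 [0.406  0.3584 0.07  ]
pusher_mid [310.7 199.2] 0.55 [0.4964 0.3074 0.0475]
pusher_mid [328.1 103.5] 0.55 [0.4105 0.3632 0.0475]
pusher_mid [257.6 130.8] 0.55 [0.4037 0.2875 0.0475]
```

View pics/w1.png

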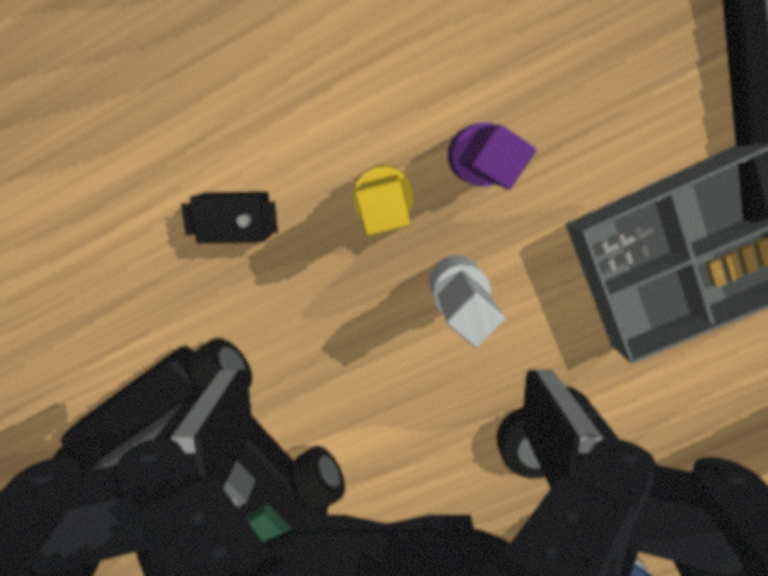

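The wrist view shows the aluminium pusher's top face around (476,317), with yellow and purple behind it and the parts tray on the right. I measure the face's yaw and centre.

```bash
python3 - <<'E'
from h import *;import pickle
im=np.load("pics/w1.npy");c=pickle.load(open("pics/cam_w1.pkl","rb"))
sub=im[180:240,280:345];g=sub.min(2).astype(float);sat=sub.max(2).astype(int)-sub.min(2)
m=((g>150)&(sat<40)).astype(np.uint8)
n,l,st,ce=cv2.connectedComponentsWithStats(m);print(st[1:],ce[1:])
k=1+np.argmax(st[1:,4]);pts=np.argwhere(l==k)[:,::-1]+[280,180]
W=np.array([onplane(c,p,.095)[:2] for p in pts])
r=cv2.minAreaRect(W.astype(np.float32)*1000);print(r,W.mean(0))
a=m*255;print("\n".join("".join("#" if v else "." for v in row) for row in m[:,10:65]))
E
python3 go.py .5 .04 .24
```

```text
[[ 12   0  15   8  53]
 [ 28   0  19  16 129]
 [ 19  16  37  35 718]] [[17.8490566   2.86792453]
 [39.05426357  5.56589147]
 [37.53481894 32.82311978]]
((493.6934509277344, 307.19329833984375), (25.62371063232422, 27.332611083984375), 23.22904396057129) [0.49375711 0.30723813]
........#########.#############........................
.......########.....############.......................
.....########........###########.......................
....########..........###########......................
...#######.............###########.....................
...#####................###########....................
..#####..................##########....................
..###.....................##########...................
............................########...................
.............................#######...................
..............................######...................
...............................######..................
................................#####..................
.................................####..................
..................................###.
[... 1936 characters left out ...]
...........#####.........................
...........................##..........................
.......................................................
.......................................................
.......................................................
.......................................................
.......................................................
.......................................................
.......................................................
.......................................................
.......................................................
[[0.438, -0.0, -0.899], [0.899, 0.0, 0.438], [0.0, -1.0, 0.0]] units [-7.24  -0.35  -6.243] t 2.75
```

```bash
cat > plan.py <<'E'
import sys
from h import *
# plan.py x y z yaw_deg n : n equal rows
s=ctrl.sense();Rt=toolR(s);M=Rt.as_matrix();p=np.array(s["tool_pos"])
t=np.array(list(map(float,sys.argv[1:4])));n=int(sys.argv[5])
yaw=np.degrees(np.arctan2(M[1,0],M[0,0]));dy=(float(sys.argv[4])-yaw+180)%360-180
print("from",p.round(4),"yaw",yaw.round(2),"tilt",M[:,1].round(4),"t",s["time"])
ty=-dy/6/n
for i in range(n):
    Ri=Rt*R.from_rotvec([0,np.radians(-dy*i/n),0])
    v=Ri.inv().apply((t-p)/n)/.025;print(v.round(2).tolist(),"ty",round(ty,2))
E
python3 plan.py .555 .033 .20 4 10
```

```text
from [0.439  0.2711 0.2313] yaw 64.01 tilt [-2.e-04  2.e-04 -1.e+00] t 2.75
[-0.65, 0.12, -0.83] ty 1.0
[-0.56, 0.12, -0.9] ty 1.0
[-0.47, 0.12, -0.95] ty 1.0
[-0.36, 0.12, -1.0] ty 1.0
[-0.26, 0.12, -1.03] ty 1.0
[-0.15, 0.12, -1.05] ty 1.0
[-0.04, 0.12, -1.06] ty 1.0
[0.07, 0.12, -1.06] ty 1.0
[0.18, 0.12, -1.04] ty 1.0
[0.29, 0.12, -1.02] ty 1.0
```

apply_moves([
  [[-0.65,0.12,-0.83],[0,1,0],0.8],
  [[-0.6,0.12,-0.9],[0,1,0],0.8],
  [[-0.5,0.12,-0.95],[0,1,0],0.8],
  [[-0.4,0.12,-1.0],[0,1,0],0.8],
  [[-0.3,0.12,-1.0],[0,1,0],0.8],
])

```text
time: 3.38
tool_pos: [0.4945, 0.149, 0.2162]
ee_rot: [0.677, -0.676, -0.206, 0.206]
force: [-0.1, 0.6, -0.1]
opening: 0.0682
```

apply_moves([
  [[-0.2,0.12,-1.0],[0,1,0],0.8],
  [[-0.1,0.12,-1.0],[0,1,0],0.8],
  [[0,0.12,-1.0],[0,1,0],0.8],
  [[0.1,0.12,-1.0],[0,1,0],0.8],
  [[0.1,0.12,-1.0],[0,1,0],0.8],
])

```text
time: 4.0
tool_pos: [0.5395, 0.0316, 0.2012]
ee_rot: [0.707, -0.707, -0.024, 0.023]
force: [-0.4, -0.7, 0.2]
opening: 0.0684
```

apply_moves([
  [[0,0,-1],[0,0,0],0.8],
  [[0,0,-0.6],[0,0,0],0.8],
  [[0,0,0],[0,0,0],0.8],
  [[0,0,0],[0,0,0],0.8],
])

```text
time: 4.5
tool_pos: [0.5417, -0.0077, 0.2013]
ee_rot: [0.707, -0.707, -0.025, 0.025]
force: [-0.3, -0.6, 0.1]
opening: 0.0683
```

```bash
python3 look.py w2 socket_mouth:.073 catch_level:.0653 spacer:.005
```

```text
tcp [ 0.5417 -0.0077  0.2013] t 4.5 f [-0.25 -0.57  0.14] open 0.06829949294012609
spacer [113.  284.4] 0.7 [ 0.3718 -0.1724  0.005 ]
```

View pics/w2.png

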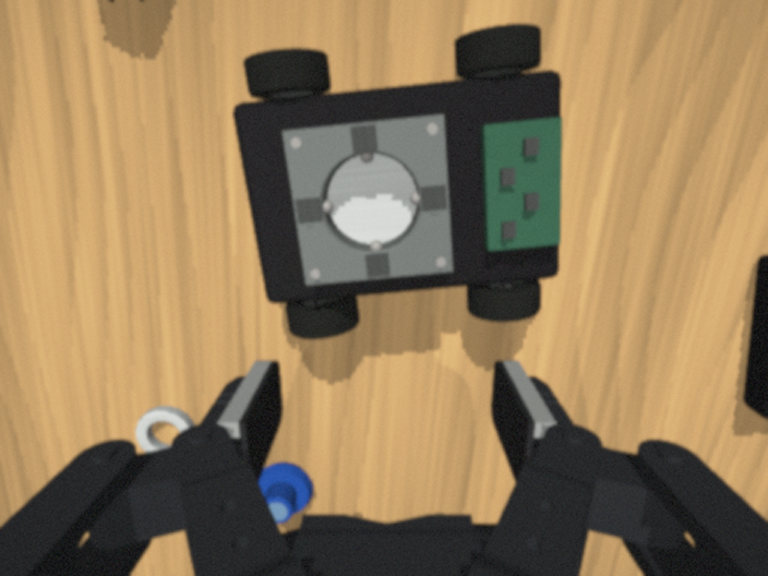

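The rover shows clearly. The block's corners are at (283,129), (444,115), (453,272) and (303,286). The four catches are at (367,156), (328,206), (413,199) and (375,246). I compute the centre from both sets.

```bash
python3 - <<'E'
from h import *;import pickle
c=pickle.load(open("pics/cam_w2.pkl","rb"))
k=lambda P:np.array(P,float)/1.5-0.17
C=k([(283,129),(444,115),(453,272),(303,286)]);T=k([(367,156),(328,206),(413,199),(375,246)])
for z in(.067,.07,.073,.076,.079):
    W=np.array([onplane(c,p,z) for p in C]);S=np.array([onplane(c,p,z-.0077) for p in T])
    e=[np.linalg.norm(W[i]-W[(i+1)%4])*1000 for i in range(4)]
    d=W
    print(z,np.round(e,1),np.mean(e).round(1),"block",W.mean(0)[:2].round(4),"catch",S.mean(0)[:2].round(4),"span",(np.linalg.norm(S[0]-S[3])*1000).round(1),(np.linalg.norm(S[1]-S[2])*1000).round(1))
E
python3 plan.py .452 -.317 .14 -35 13
```

```text
0.067 [90.2 90.9 92.8 92.3] 91.5 block [0.5298 0.0314] catch [0.5296 0.0316] span 53.9 51.4
0.07 [89.2 89.9 91.8 91.3] 90.6 block [0.5299 0.0318] catch [0.5296 0.032 ] span 53.3 50.9
0.073 [88.3 88.9 90.8 90.3] 89.6 block [0.53   0.0322] catch [0.5297 0.0324] span 52.7 50.3
0.076 [87.3 87.9 89.8 89.3] 88.6 block [0.53   0.0326] catch [0.5298 0.0327] span 52.2 49.8
0.079 [86.3 86.9 88.8 88.2] 87.6 block [0.5301 0.033 ] catch [0.5298 0.0331] span 51.6 49.2
from [ 0.5418 -0.0077  0.2014] yaw 4.0 tilt [ 0.e+00  1.e-04 -1.e+00] t 4.7
[-0.34, 0.19, -0.93] ty 0.5
[-0.29, 0.19, -0.95] ty 0.5
[-0.24, 0.19, -0.96] ty 0.5
[-0.19, 0.19, -0.97] ty 0.5
[-0.14, 0.19, -0.98] ty 0.5
[-0.09, 0.19, -0.99] ty 0.5
[-0.04, 0.19, -0.99] ty 0.5
[0.01, 0.19, -0.99] ty 0.5
[0.07, 0.19, -0.99] ty 0.5
[0.12, 0.19, -0.98] ty 0.5
[0.17, 0.19, -0.98] ty 0.5
[0.22, 0.19, -0.97] ty 0.5
[0.27, 0.19, -0.95] ty 0.5
```

apply_moves([
  [[-0.34,0.18,-0.93],[0,0.5,0],0.7],
  [[-0.29,0.18,-0.95],[0,0.5,0],0.7],
  [[-0.24,0.18,-0.96],[0,0.5,0],0.7],
  [[-0.19,0.18,-0.97],[0,0.5,0],0.7],
  [[-0.14,0.18,-0.98],[0,0.5,0],0.7],
])

```text
time: 5.32
tool_pos: [0.5073, -0.1277, 0.1788]
ee_rot: [0.704, -0.704, 0.068, -0.069]
force: [0.4, -0.2, 0.2]
opening: 0.0596
```

apply_moves([
  [[-0.09,0.18,-0.99],[0,0.5,0],0.7],
  [[-0.04,0.18,-0.99],[0,0.5,0],0.7],
  [[0.01,0.18,-0.99],[0,0.5,0],0.7],
  [[0.07,0.18,-0.99],[0,0.5,0],0.7],
  [[0.12,0.18,-0.98],[0,0.5,0],0.7],
])

```text
time: 5.95
tool_pos: [0.4728, -0.2467, 0.1563]
ee_rot: [0.689, -0.689, 0.16, -0.16]
force: [0.9, 0.5, -0.8]
opening: 0.0596
```

apply_moves([
  [[0.17,0.18,-0.98],[0,0.5,0],0.7],
  [[0.22,0.18,-0.97],[0,0.5,0],0.7],
  [[0.27,0.18,-0.95],[0,0.5,0],0.7],
  [[0,0,-1],[0,0,0],0.7],
  [[0,0,0],[0,0,0],0.7],
])

```text
time: 6.58
tool_pos: [0.4373, -0.339, 0.1428]
ee_rot: [0.674, -0.674, 0.214, -0.214]
force: [0.5, -0.5, -1.2]
opening: 0.06
```

apply_moves([
  [[0,0,0],[0,0,0],0.7],
  [[0,0,0],[0,0,0],0.7],
])

```text
time: 6.82
tool_pos: [0.4381, -0.3374, 0.1429]
ee_rot: [0.674, -0.674, 0.213, -0.213]
force: [-0.6, -1.2, -0.3]
opening: 0.0598
```

```bash
python3 look.py w3 retainer_mid:.017 retainer_barrel:.025
```

```text
tcp [ 0.4381 -0.3374  0.1429] t 6.825 f [-0.6  -1.2  -0.31] open 0.05979410835237296
retainer_mid [207.3  51.6] 0.95 [ 0.4677 -0.227   0.017 ]
retainer_mid [261.3 156.3] 0.67 [ 0.4549 -0.3202  0.017 ]
retainer_barrel [204.4  49.8] 0.72 [ 0.467  -0.2262  0.025 ]
retainer_barrel [261.6 159.7] 0.56 [ 0.4542 -0.3215  0.025 ]
```

View pics/w3.png

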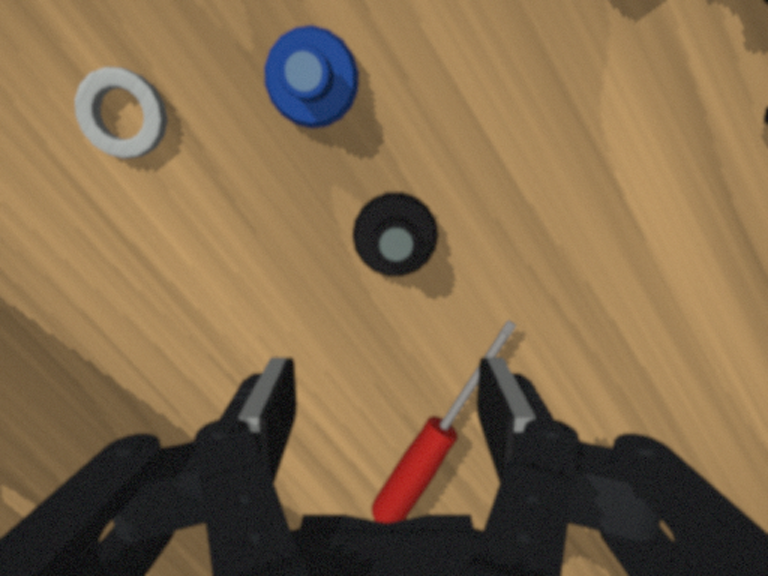

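The black retainer's lens disc is at (396,244) and its flange centre at (396,234). The screwdriver tip is clear at (512,325).

```bash
python3 - <<'E'
from h import *;import pickle
c=pickle.load(open("pics/cam_w3.pkl","rb"))
for p,z in(((396,244),.034),((396,234),.0078),((512,325),.005)):print(onplane(c,np.array(p)/1.5-.17,z).round(4))
E
python3 plan.py .4545 -.3205 .06 -35 4
```

```text
[ 0.4553 -0.3228  0.034 ]
[ 0.4561 -0.3227  0.0078]
[ 0.4833 -0.4147  0.005 ]
from [ 0.438  -0.3376  0.1429] yaw -35.0 tilt [ 1.e-04 -0.e+00 -1.e+00] t 6.975
[0.04, 0.83, 0.23] ty -0.0
[0.04, 0.83, 0.23] ty -0.0
[0.04, 0.83, 0.23] ty -0.0
[0.04, 0.83, 0.23] ty -0.0
```

apply_moves([
  [[0.08,0.5,0.3],[0,0,0],0.55],
  [[0.08,0.5,0.3],[0,0,0],0.55],
  [[0.07,0.5,0.3],[0,0,0],0.55],
  [[0,0.9,0],[0,0,0],0.55],
  [[0,0.9,0],[0,0,0],0.55],
])

```text
time: 7.6
tool_pos: [0.4555, -0.3224, 0.0588]
ee_rot: [0.674, -0.674, 0.213, -0.213]
force: [-0.3, -0.1, -0.6]
opening: 0.0468
```

apply_moves([
  [[0,0.7,0],[0,0,0],0.55],
  [[0,0.7,0],[0,0,0],0.55],
  [[0,0.25,0],[0,0,0],0.55],
  [[0,0,0],[0,0,0],0.55],
])

```text
time: 8.1
tool_pos: [0.4552, -0.3229, 0.0187]
ee_rot: [0.674, -0.674, 0.213, -0.213]
force: [-0.2, 0.6, -0.7]
opening: 0.0469
```

```bash
python3 look.py w4; python3 plan.py .4555 -.3225 .018 -35 1
```

```text
tcp [ 0.4552 -0.3229  0.0187] t 8.1 f [-0.24  0.57 -0.68] open 0.046906832061276736
from [ 0.4556 -0.3233  0.0193] yaw -35.06 tilt [ 4.e-04 -3.e-04 -1.e+00] t 8.15
[-0.02, 0.05, 0.02] ty -0.01
```

View pics/w4.png

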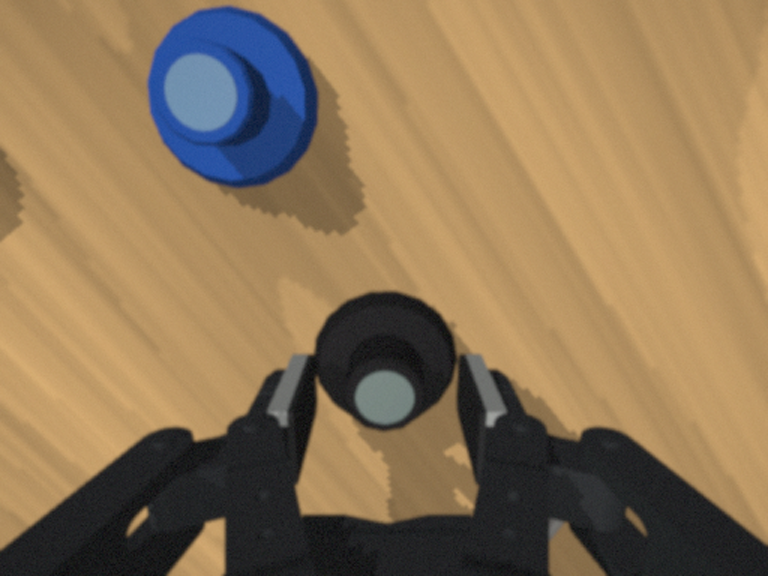

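The retainer stands centred between the jaws, lens at (384,397). I check the offset along the tool's z.

```bash
python3 - <<'E'
from h import *;import pickle
c=pickle.load(open("pics/cam_w4.pkl","rb"));s=ctrl.sense()
X=onplane(c,np.array((384.5,397))/1.5-.17,.034);print(X,toolR(s).inv().apply(X-s["tool_pos"])/.025)
E
```

```text
[ 0.45525872 -0.32243811  0.034     ] [-0.0302822  -0.58875608  0.02061317]
```

apply_moves([
  [[0,0.05,0],[0,0,0],0.3],
  [[0,0,0],[0,0,0],0],
  [[0,0,0],[0,0,0],0],
  [[0,0,0],[0,0,0],0],
  [[0,0,0],[0,0,0],0],
], newtons=25)

```text
time: 8.78
tool_pos: [0.456, -0.3237, 0.0186]
ee_rot: [-0.674, 0.675, -0.212, 0.214]
force: [0.5, 0.0, 5.2]
opening: 0.0242
```

apply_moves([
  [[0,-0.1,0],[0,0,0],0],
  [[0,-0.4,0],[0,0,0],0],
  [[0,-0.8,0],[0,0,0],0],
  [[0,-1,0],[0,0,0],0],
  [[0,-1,0],[0,0,0],0],
], newtons=30)

```text
time: 9.4
tool_pos: [0.4549, -0.3227, 0.101]
ee_rot: [0.674, -0.674, 0.213, -0.213]
force: [0.3, -0.2, -0.8]
opening: 0.024
```

apply_moves([
  [[0,-1,0],[0,0,0],0],
  [[0,-1,0],[0,0,0],0],
  [[0,0,0],[0,0,0],0],
])

```text
time: 9.78
tool_pos: [0.4566, -0.3242, 0.1526]
ee_rot: [-0.674, 0.675, -0.211, 0.214]
force: [0.5, -1.0, -0.6]
opening: 0.024
```

```bash
python3 look.py w5 retainer_mid:.14; python3 plan.py .530 .0323 .15 4 15
```

```text
tcp [ 0.4566 -0.3242  0.1526] t 9.775 f [ 0.54 -1.05 -0.6 ] open 0.023959030927322513
retainer_mid [200.5  80.7] 0.95 [ 0.4818 -0.2427  0.14  ]
retainer_mid [253.5 248.4] 0.75 [ 0.4518 -0.3281  0.14  ]
retainer_mid [258.7 251.7] 0.37 [ 0.453  -0.3314  0.14  ]
from [ 0.455  -0.3227  0.1499] yaw -35.06 tilt [-4.e-04  4.e-04 -1.e+00] t 9.875
[-0.38, -0.0, 0.89] ty -0.43
[-0.34, -0.0, 0.91] ty -0.43
[-0.3, -0.0, 0.92] ty -0.43
[-0.26, -0.0, 0.93] ty -0.43
[-0.21, -0.0, 0.94] ty -0.43
[-0.17, -0.0, 0.95] ty -0.43
[-0.13, -0.0, 0.96] ty -0.43
[-0.08, -0.0, 0.96] ty -0.43
[-0.04, -0.0, 0.97] ty -0.43
[0.01, -0.0, 0.97] ty -0.43
[0.05, -0.0, 0.97] ty -0.43
[0.09, -0.0, 0.96] ty -0.43
[0.14, -0.0, 0.96] ty -0.43
[0.18, -0.0, 0.95] ty -0.43
[0.22, -0.0, 0.94] ty -0.43
```

View pics/w5.png

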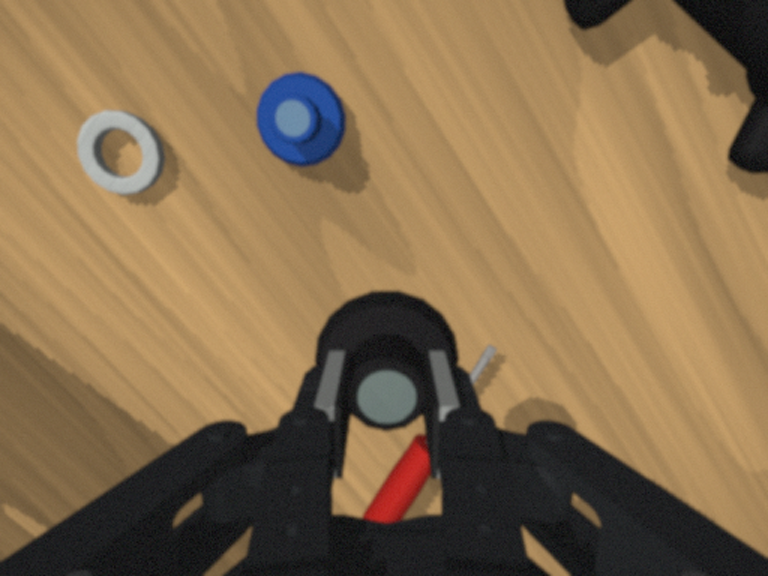

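The retainer is gripped level, with the lens at (387,397) and no tilt. Now I carry it to the socket.

apply_moves([
  [[-0.38,0,0.89],[0,-0.43,0],0],
  [[-0.34,0,0.91],[0,-0.43,0],0],
  [[-0.3,0,0.92],[0,-0.43,0],0],
  [[-0.26,0,0.93],[0,-0.43,0],0],
  [[-0.21,0,0.94],[0,-0.43,0],0],
])

```text
time: 10.5
tool_pos: [0.4791, -0.2032, 0.1484]
ee_rot: [0.694, -0.694, 0.137, -0.134]
force: [-0.2, -0.1, -1.0]
opening: 0.0241
```

apply_moves([
  [[-0.17,0,0.95],[0,-0.43,0],0],
  [[-0.13,0,0.96],[0,-0.43,0],0],
  [[-0.08,0,0.96],[0,-0.43,0],0],
  [[-0.04,0,0.97],[0,-0.43,0],0],
  [[0.01,0,0.97],[0,-0.43,0],0],
])

```text
time: 11.12
tool_pos: [0.5044, -0.0853, 0.1484]
ee_rot: [0.705, -0.705, 0.058, -0.055]
force: [-0.6, 0.1, -0.6]
opening: 0.0239
```

apply_moves([
  [[0.05,0,0.97],[0,-0.43,0],0],
  [[0.09,0,0.96],[0,-0.43,0],0],
  [[0.14,0,0.96],[0,-0.43,0],0],
  [[0.18,0,0.95],[0,-0.43,0],0],
  [[0.22,0,0.6],[0,-0.43,0],0],
])

```text
time: 11.75
tool_pos: [0.5302, 0.0243, 0.1486]
ee_rot: [0.707, -0.707, -0.022, 0.025]
force: [-0.8, -0.6, -0.4]
opening: 0.0239
```

apply_moves([
  [[0,0,0],[0,0,0],0],
  [[0,0,0],[0,0,0],0],
])

```text
time: 12.0
tool_pos: [0.531, 0.0227, 0.1499]
ee_rot: [-0.707, 0.707, 0.022, -0.023]
force: [0.5, 0.1, -0.2]
opening: 0.0241
```

```bash
python3 look.py w6 ; python3 plan.py .530 .0323 .11 4 2
python3 - <<'E'
from h import *
pt=ctrl.get_image("top");ct=cam(pt)
for n,z in(("retainer_mid",.147),("retainer_barrel",.155)):
  for d in ctrl.tip_of(pt,n):print(n,d["pixel"],d["score"],onplane(ct,d["pixel"],z).round(4))
E
```

```text
tcp [0.531  0.0227 0.1499] t 12.0 f [ 0.55  0.13 -0.2 ] open 0.024084188154820503
from [0.5311 0.0226 0.15  ] yaw 3.58 tilt [-8.e-04 -3.e-04 -1.e+00] t 12.05
[-0.01, 0.8, 0.2] ty -0.04
[-0.01, 0.8, 0.2] ty -0.04
retainer_mid [317.1, 219.5] 0.63 [ 0.459  -0.2039  0.147 ]
retainer_barrel [318.3, 217.0] 0.62 [ 0.4649 -0.2055  0.155 ]
```

View pics/w6.png

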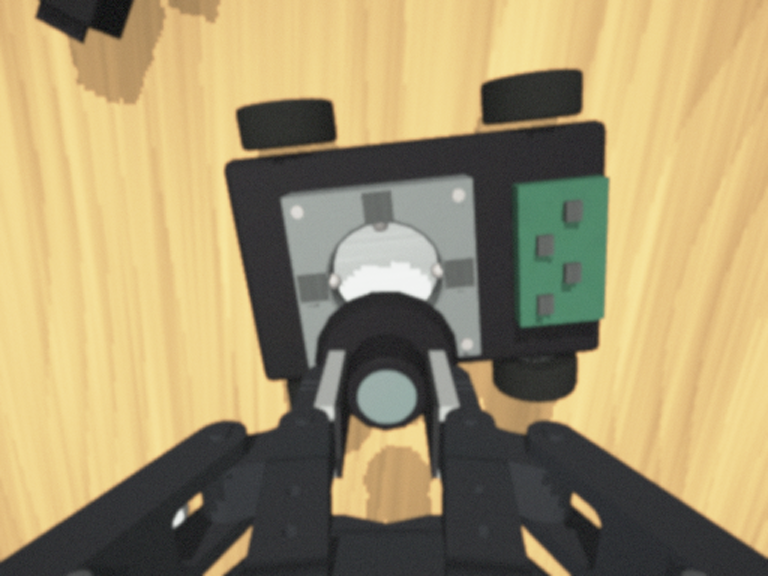

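The left catch is at (333,281), the right catch at (437,271), and the held lens at (387,397). I compare both in this one picture.

```bash
python3 - <<'E'
from h import *;import pickle
c=pickle.load(open("pics/cam_w6.pkl","rb"));s=ctrl.sense();k=lambda p:np.array(p)/1.5-.17
L=onplane(c,k((387,397)),s["tool_pos"][2]+.0154)
for z in(.062,.065,.068):
    a,b=onplane(c,k((333,281)),z),onplane(c,k((437,271)),z);print(z,((a+b)/2).round(4),np.linalg.norm(a-b).round(4))
print("lens",L.round(4),"tcp",s["tool_pos"].round(4))
for z in(.07,.073,.076):
    a,b=onplane(c,k((282,197)),z),onplane(c,k((473,177)),z);d=(b-a)/np.linalg.norm(b-a);n=np.array([d[1],-d[0],0])
    print(z,((a+b)/2+n*.045).round(4),np.linalg.norm(b-a).round(4))
E
```

```text
0.062 [0.5295 0.032  0.062 ] 0.0534
0.065 [0.5295 0.0328 0.065 ] 0.0527
0.068 [0.5295 0.0337 0.068 ] 0.052
lens [0.5312 0.0234 0.1657] tcp [0.5313 0.0226 0.1503]
0.07 [0.5305 0.0327 0.07  ] 0.0895
0.073 [0.5305 0.0329 0.073 ] 0.0883
0.076 [0.5306 0.0332 0.076 ] 0.0871
```

apply_moves([
  [[-0.03,0.5,0.38],[0,0,0],0],
  [[0,0.7,0],[0,0,0],0],
  [[0,0.7,0],[0,0,0],0],
  [[0,0.3,0],[0,0,0],0],
  [[0,0.2,0],[0,0,0],0],
])

```text
time: 12.82
tool_pos: [0.5296, 0.0326, 0.0893]
ee_rot: [0.707, -0.707, -0.022, 0.023]
force: [0.1, -0.1, -1.1]
opening: 0.024
```

apply_moves([
  [[0,0.1,0],[0,0,0],0],
  [[0,0,0],[0,0,0],0],
])

```text
time: 13.08
tool_pos: [0.5304, 0.0326, 0.088]
ee_rot: [-0.707, 0.707, 0.023, -0.022]
force: [0.1, 0.1, -0.5]
opening: 0.0236
```

apply_moves([
  [[0,0.06,0],[0,0,0],0],
  [[0,0,0],[0,0,0],0],
])

```text
time: 13.32
tool_pos: [0.5302, 0.0326, 0.0865]
ee_rot: [-0.707, 0.707, 0.023, -0.022]
force: [-0.1, -0.3, -1.2]
opening: 0.0241
```

apply_moves([
  [[0,0.06,0],[0,0,0],0],
  [[0,0,0],[0,0,0],0],
])

```text
time: 13.58
tool_pos: [0.53, 0.0326, 0.0847]
ee_rot: [0.707, -0.707, -0.022, 0.023]
force: [0.2, -0.2, 0.1]
opening: 0.0244
```

apply_moves([
  [[0,0.06,0],[0,0,0],0],
  [[0,0,0],[0,0,0],0],
])

```text
time: 13.82
tool_pos: [0.5299, 0.0326, 0.0831]
ee_rot: [-0.707, 0.707, 0.022, -0.023]
force: [0.4, -0.5, -0.6]
opening: 0.024
```

apply_moves([
  [[0,0.04,0],[0,0,0],0],
  [[0,0,0],[0,0,0],0],
])

```text
time: 14.08
tool_pos: [0.53, 0.0326, 0.0822]
ee_rot: [0.707, -0.707, -0.022, 0.023]
force: [-0.3, -0.8, 0.2]
opening: 0.0238
```

apply_moves([
  [[0,0.04,0],[0,0,0],0],
  [[0,0,0],[0,0,0],0],
])

```text
time: 14.32
tool_pos: [0.53, 0.0326, 0.0812]
ee_rot: [0.707, -0.707, -0.022, 0.023]
force: [0.1, 0.5, -0.1]
opening: 0.0243
```

apply_moves([
  [[0,0.04,0],[0,0,0],0],
  [[0,0,0],[0,0,0],0],
])

```text
time: 14.58
tool_pos: [0.53, 0.0326, 0.0802]
ee_rot: [-0.707, 0.707, 0.022, -0.023]
force: [1.3, -0.6, -0.4]
opening: 0.0239
```

apply_moves([
  [[0,0.04,0],[0,0,0],0],
  [[0,0,0],[0,0,0],0],
])

```text
time: 14.82
tool_pos: [0.53, 0.0324, 0.0793]
ee_rot: [-0.707, 0.707, 0.022, -0.022]
force: [-0.7, -1.2, 0.2]
opening: 0.0239
```

apply_moves([
  [[0,0.04,0],[0,0,0],0],
  [[0,0,0],[0,0,0],0],
])

```text
time: 15.08
tool_pos: [0.5301, 0.0323, 0.0787]
ee_rot: [-0.706, 0.707, 0.022, -0.022]
force: [-1.3, -1.6, 3.3]
opening: 0.0237
```

```bash
python3 - <<'E'
from h import *
F=[];Z=[]
for i in range(6):
    ctrl.get_image("wrist");s=ctrl.sense();F.append(s["force"]);Z.append(s["tool_pos"])
print(np.mean(F,0).round(2),np.mean(Z,0).round(4),s["time"])
E
```

```text
[-1.57 -2.19  4.2 ] [0.5301 0.0324 0.0786] 15.375
```

apply_moves([
  [[-0.04,-0.02,-0.05],[0,0,0],0],
  [[0,0,0],[0,0,0],0],
])

```text
time: 15.62
tool_pos: [0.5298, 0.0319, 0.0789]
ee_rot: [0.707, -0.706, -0.023, 0.022]
force: [1.4, 1.0, 3.1]
opening: 0.0242
```

```bash
python3 - <<'E'
from h import *
F=[];Z=[]
for i in range(4):
    ctrl.get_image("wrist");s=ctrl.sense();F.append(s["force"]);Z.append(s["tool_pos"])
print(np.mean(F,0).round(2),np.mean(Z,0).round(4),s["time"])
E
```

```text
[1.69 1.23 1.92] [0.5297 0.0319 0.0789] 15.825
```

Moving 1 mm reversed the lateral force, so the catches are centring it. I let go.

apply_moves([
  [[0.02,-0.01,0.02],[0,0,0],0.3],
  [[0,0,0],[0,0,0],0.5],
  [[0,0,0],[0,0,0],0.6],
  [[0,0,0],[0,0,0],0.6],
  [[0,-0.2,0],[0,0,0],0.6],
])

```text
time: 16.45
tool_pos: [0.5289, 0.0318, 0.0837]
ee_rot: [0.707, -0.707, -0.022, 0.023]
force: [0.3, -0.0, 0.4]
opening: 0.051
```

apply_moves([
  [[0,-0.8,0],[0,0,0],0.6],
  [[0,-1,0],[0,0,0],0.6],
  [[0,-1,0],[0,0,0],0.6],
  [[0,-1,-1],[0,0,0],0.6],
  [[0,0,0],[0,0,0],0.6],
])

```text
time: 17.08
tool_pos: [0.5334, 0.0059, 0.1817]
ee_rot: [-0.706, 0.707, 0.024, -0.02]
force: [0.8, 0.5, -0.9]
opening: 0.0514
```

```bash
python3 look.py w7 retainer_mid:.077 socket_mouth:.07; python3 plan.py .4937 .3072 .2 23.2 12
```

```text
tcp [0.5334 0.0059 0.1817] t 17.075 f [ 0.78  0.48 -0.87] open 0.05140221325625118
retainer_mid [251.6 157.6] 0.77 [0.5277 0.0319 0.077 ]
retainer_mid [192.1 352. ] 0.54 [ 0.48   -0.1658  0.077 ]
from [0.5304 0.0073 0.1782] yaw 3.64 tilt [-1.5e-03  6.0e-04 -1.0e+00] t 17.225
[-0.06, -0.07, 1.01] ty -0.27
[-0.03, -0.07, 1.01] ty -0.27
[-0.0, -0.07, 1.01] ty -0.27
[0.03, -0.07, 1.01] ty -0.27
[0.06, -0.07, 1.01] ty -0.27
[0.08, -0.07, 1.0] ty -0.27
[0.11, -0.07, 1.0] ty -0.27
[0.14, -0.07, 1.0] ty -0.27
[0.17, -0.07, 0.99] ty -0.27
[0.2, -0.07, 0.99] ty -0.27
[0.23, -0.07, 0.98] ty -0.27
[0.25, -0.07, 0.97] ty -0.27
```

View pics/w7.png

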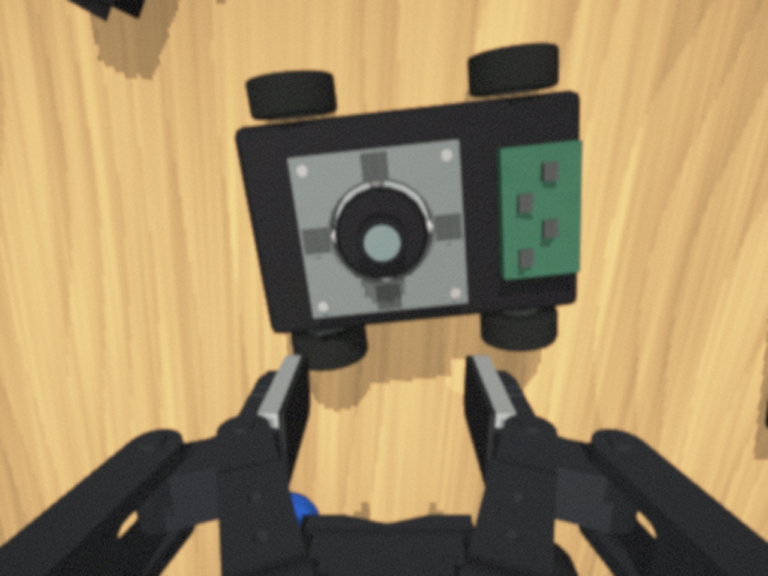

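The retainer sits level in the mouth, lens at (382,242), let go. Next I go to the pusher, stopping short for one numeric look.

apply_moves([
  [[-0.06,-0.08,1],[0,-0.27,0],0.6],
  [[-0.03,-0.08,1],[0,-0.27,0],0.6],
  [[0,-0.08,1],[0,-0.27,0],0.6],
  [[0.03,-0.08,1],[0,-0.27,0],0.6],
  [[0.06,-0.08,1],[0,-0.27,0],0.6],
])

```text
time: 17.85
tool_pos: [0.5146, 0.1324, 0.1874]
ee_rot: [0.703, -0.703, -0.072, 0.074]
force: [-0.1, -0.3, -0.4]
opening: 0.0513
```

apply_moves([
  [[0.08,-0.08,1],[0,-0.27,0],0.6],
  [[0.11,-0.08,1],[0,-0.27,0],0.6],
  [[0.14,-0.08,1],[0,-0.27,0],0.6],
  [[0.17,-0.08,1],[0,-0.27,0],0.6],
  [[0.2,-0.08,1],[0,-0.27,0],0.6],
])

```text
time: 18.48
tool_pos: [0.4991, 0.2575, 0.1973]
ee_rot: [-0.696, 0.697, 0.121, -0.124]
force: [0.4, -0.1, 0.4]
opening: 0.051
```

apply_moves([
  [[0.2,0,0.3],[0,-0.27,0],0.6],
  [[0.2,0,0],[0,-0.27,0],0.6],
  [[0,0,0],[0,0,0],0.6],
  [[0,0,0],[0,0,0],0.6],
])

```text
time: 18.98
tool_pos: [0.5076, 0.2663, 0.1988]
ee_rot: [-0.693, 0.693, 0.141, -0.141]
force: [-0.8, -0.7, -0.3]
opening: 0.0513
```

```bash
cat > top.py <<'E'
import sys,pickle
from h import *
n=sys.argv[1];zt=float(sys.argv[2])
im=np.load(f"pics/{n}.npy");c=pickle.load(open(f"pics/cam_{n}.pkl","rb"))
g=im.min(2).astype(int);sat=im.max(2).astype(int)-g
th=int(sys.argv[3])
m=((g>th)&(sat<45)).astype(np.uint8)
k,l,st,ce=cv2.connectedComponentsWithStats(m)
for i in range(1,k):
    if st[i,4]<300:continue
    P=np.argwhere(l==i)[:,::-1];W=np.array([onplane(c,p,zt)[:2] for p in P])*1000
    r=cv2.minAreaRect(W.astype(np.float32));print(st[i],ce[i].round(1),"world",np.round(r[0],1),np.round(r[1],1),round(r[2],1))
E
python3 look.py w8 pusher_stem:.07 ; python3 top.py w8 .095 150;python3 plan.py .4937 .3072 .12 23.2 4
```

```text
tcp [0.5076 0.2663 0.1988] t 18.975 f [-0.83 -0.68 -0.26] open 0.051264983938751514
pusher_stem [262.5 133.9] 0.94 [0.4947 0.3069 0.07  ]
pusher_stem [188.   24.3] 0.82 [0.4077 0.362  0.07  ]
[ 240  107   45   48 1637] [262.5 131.6] world [492.  311.4] [34.3 36.2] 23.0
from [0.5076 0.2665 0.199 ] yaw 23.02 tilt [-2.e-04 -2.e-04 -1.e+00] t 19.075
[0.03, 0.79, 0.43] ty -0.01
[0.03, 0.79, 0.43] ty -0.01
[0.03, 0.79, 0.43] ty -0.01
[0.03, 0.79, 0.43] ty -0.01
```

apply_moves([
  [[0.03,0.5,0.43],[0,0,0],0.6],
  [[0.03,0.5,0.43],[0,0,0],0.6],
  [[0.03,0.5,0.43],[0,0,0],0.6],
  [[0.03,0.5,0.42],[0,0,0],0.6],
  [[0,0,0],[0,0,0],0.6],
])

```text
time: 19.7
tool_pos: [0.492, 0.308, 0.1472]
ee_rot: [-0.692, 0.693, 0.141, -0.143]
force: [0.5, -0.2, -0.3]
opening: 0.0514
```

apply_moves([
  [[0,0,0],[0,0,0],0.6],
])

```text
time: 19.82
tool_pos: [0.4937, 0.3078, 0.1492]
ee_rot: [-0.693, 0.693, 0.142, -0.141]
force: [-0.0, 0.7, 0.1]
opening: 0.0514
```

```bash
python3 look.py w9 pusher_stem:.07 ; python3 top.py w9 .095 190;python3 top.py w9 .095 165;python3 plan.py .494 .307 .053 23.2 4
```

```text
tcp [0.4937 0.3078 0.1492] t 19.825 f [-0.04  0.74  0.05] open 0.05136778558900976
pusher_stem [132.1 180.6] 0.9 [0.4031 0.2847 0.07  ]
pusher_stem [257.3 201.5] 0.87 [0.4941 0.3058 0.07  ]
pusher_stem [174.6  83.6] 0.82 [0.4102 0.3611 0.07  ]
[235 164  48  30 307] [259.5 173.1] world [485.5 329.3] [31.  18.6] 19.2
[241 194  36  22 462] [260.9 201.3] world [492.4 312.2] [23.4 14.9] 23.1
[ 234  163   50   67 1932] [259.  201.2] world [490.2 317. ] [32.2 46.1] 23.1
from [0.4941 0.3076 0.1497] yaw 23.06 tilt [ 1.1e-03  4.0e-04 -1.0e+00] t 19.925
[-0.0, 0.97, -0.0] ty -0.01
[-0.0, 0.97, -0.0] ty -0.01
[-0.0, 0.97, -0.0] ty -0.01
[-0.0, 0.97, -0.0] ty -0.01
```

View pics/w9.png

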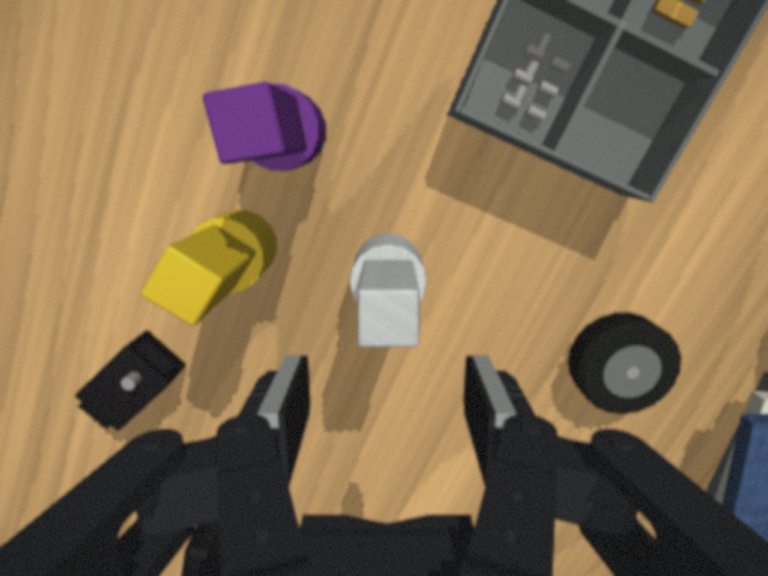

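The pusher's top face centre is at (388,318), square to the jaws, with yellow, motor and wheel clear of the fingers.

```bash
python3 - <<'E'
from h import *;import pickle
c=pickle.load(open("pics/cam_w9.pkl","rb"))
X=onplane(c,np.array((388,318.5))/1.5-.17,.095);print(X)
s=ctrl.sense();print(toolR(s).inv().apply(X-s["tool_pos"])/.025,s["tool_pos"])
E
```

```text
[0.49445489 0.30718395 0.095     ]
[ 0.00237498  2.18779213 -0.02051327] [0.49413754 0.30761262 0.14969464]
```

apply_moves([
  [[0,0.9,-0.02],[0,0,0],0.6],
  [[0,0.9,0],[0,0,0],0.6],
  [[0,0.9,0],[0,0,0],0.6],
  [[0,0.8,0],[0,0,0],0.6],
  [[0,0.36,0],[0,0,0],0.6],
])

```text
time: 20.55
tool_pos: [0.4936, 0.3066, 0.0519]
ee_rot: [-0.693, 0.693, 0.141, -0.142]
force: [0.6, 0.1, -0.7]
opening: 0.0512
```

apply_moves([
  [[0,0,0],[0,0,0],0.45],
  [[0,0,0],[0,0,0],0.2],
  [[0,0,0],[0,0,0],0.1],
  [[0,0,0],[0,0,0],0],
  [[0,0,0],[0,0,0],0],
], newtons=60)

```text
time: 21.18
tool_pos: [0.4945, 0.3075, 0.0535]
ee_rot: [0.693, -0.693, -0.142, 0.141]
force: [0.5, 0.2, 4.3]
opening: 0.0276
```

apply_moves([
  [[0,-0.1,0],[0,0,0],0],
  [[0,-0.5,0],[0,0,0],0],
  [[0,-1,0],[0,0,0],0],
  [[0,-1,0],[0,0,0],0],
  [[0,-1,0],[0,0,0],0],
])

```text
time: 21.8
tool_pos: [0.4935, 0.307, 0.1437]
ee_rot: [-0.693, 0.693, 0.141, -0.142]
force: [1.5, -0.0, -1.5]
opening: 0.0274
```

```bash
python3 plan.py .53 .0323 .172 4 12
```

```text
from [0.4935 0.307  0.1437] yaw 23.08 tilt [-3.e-04 -1.e-04 -1.e+00] t 21.8
[-0.25, -0.09, -0.89] ty 0.27
[-0.22, -0.09, -0.9] ty 0.27
[-0.2, -0.09, -0.9] ty 0.27
[-0.17, -0.09, -0.91] ty 0.27
[-0.15, -0.09, -0.91] ty 0.27
[-0.12, -0.09, -0.92] ty 0.27
[-0.1, -0.09, -0.92] ty 0.27
[-0.07, -0.09, -0.92] ty 0.27
[-0.04, -0.09, -0.92] ty 0.27
[-0.02, -0.09, -0.92] ty 0.27
[0.01, -0.09, -0.92] ty 0.27
[0.03, -0.09, -0.92] ty 0.27
```

apply_moves([
  [[-0.25,-0.2,-0.89],[0,0.27,0],0],
  [[-0.22,-0.2,-0.9],[0,0.27,0],0],
  [[-0.2,-0.2,-0.9],[0,0.27,0],0],
  [[-0.17,-0.2,-0.91],[0,0.27,0],0],
  [[-0.15,-0.2,-0.91],[0,0.27,0],0],
])

```text
time: 22.42
tool_pos: [0.5086, 0.1918, 0.1682]
ee_rot: [0.701, -0.701, -0.092, 0.092]
force: [-0.2, -0.8, -0.4]
opening: 0.0274
```

apply_moves([
  [[-0.12,-0.1,-0.92],[0,0.27,0],0],
  [[-0.1,0,-0.92],[0,0.27,0],0],
  [[-0.07,0,-0.92],[0,0.27,0],0],
  [[-0.04,0,-0.92],[0,0.27,0],0],
  [[-0.02,0,-0.92],[0,0.27,0],0],
])

```text
time: 23.05
tool_pos: [0.5234, 0.0774, 0.1705]
ee_rot: [0.706, -0.706, -0.042, 0.042]
force: [-0.2, 1.1, -0.7]
opening: 0.0274
```

apply_moves([
  [[0.01,0,-0.92],[0,0.27,0],0],
  [[0.03,0,-0.9],[0,0.27,0],0],
  [[0,0,0],[0,0,0],0],
  [[0,0,0],[0,0,0],0],
])

```text
time: 23.55
tool_pos: [0.5292, 0.0334, 0.1703]
ee_rot: [0.707, -0.707, -0.023, 0.023]
force: [-0.1, -0.7, -0.5]
opening: 0.0276
```

```bash
python3 plan.py .5299 .0321 .14 4 2
python3 look.py w10 retainer_mid:.077
python3 - <<'E'
from h import *
F=[];Z=[]
for i in range(4):
    ctrl.get_image("wrist");s=ctrl.sense();F.append(s["force"]);Z.append(s["tool_pos"])
print(np.mean(F,0).round(2),np.mean(Z,0).round(4),s["time"])
E
```

```text
from [0.5292 0.0334 0.1703] yaw 3.66 tilt [-2.e-04  6.e-04 -1.e+00] t 23.55
[0.01, 0.61, -0.03] ty -0.03
[0.01, 0.61, -0.03] ty -0.03
tcp [0.5292 0.0334 0.1703] t 23.55 f [-0.05 -0.65 -0.53] open 0.02762647556306232
retainer_mid [256.6 195.1] 0.65 [0.5286 0.0319 0.077 ]
[ 0.34  0.25 -1.66] [0.5293 0.0336 0.1701] 23.85
```

View pics/w10.png

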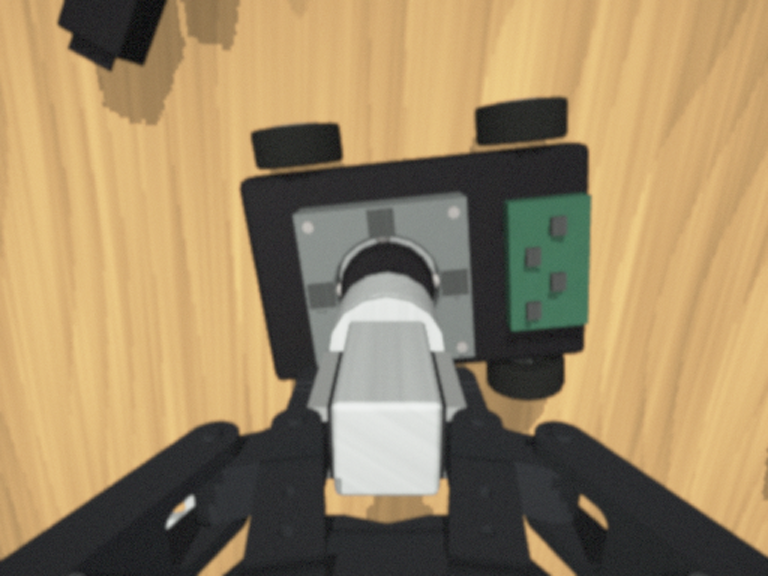

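The pusher hangs straight over the retainer, square in the jaws. I lower it gently, checking near z = 0.148, where the foot would meet the barrel if it were off.

apply_moves([
  [[0.02,0.3,-0.06],[0,0,0],0],
  [[0,0.3,0],[0,0,0],0],
  [[0,0.15,0],[0,0,0],0],
  [[0,0.1,0],[0,0,0],0],
  [[0,0.06,0],[0,0,0],0],
])

```text
time: 24.48
tool_pos: [0.53, 0.0315, 0.1471]
ee_rot: [0.707, -0.707, -0.022, 0.022]
force: [-0.7, 0.1, -1.3]
opening: 0.0273
```

apply_moves([
  [[0,0.06,0],[0,0,0],0],
  [[0,0.06,0],[0,0,0],0],
])

```text
time: 24.72
tool_pos: [0.5302, 0.0315, 0.1444]
ee_rot: [-0.707, 0.707, 0.023, -0.022]
force: [0.1, 0.2, -1.1]
opening: 0.0274
```

apply_moves([
  [[0,0.1,0],[0,0,0],0],
  [[0,0.1,0],[0,0,0],0],
])

```text
time: 24.98
tool_pos: [0.53, 0.0315, 0.1392]
ee_rot: [-0.707, 0.707, 0.022, -0.022]
force: [-0.1, 0.4, -1.8]
opening: 0.0275
```

apply_moves([
  [[0,0.1,0],[0,0,0],0],
  [[0,0.1,0],[0,0,0],0],
  [[0,0,0],[0,0,0],0],
])

```text
time: 25.35
tool_pos: [0.5298, 0.0315, 0.134]
ee_rot: [0.707, -0.707, -0.022, 0.023]
force: [-0.8, -0.5, -2.0]
opening: 0.0275
```

apply_moves([
  [[0,0.06,0],[0,0,0],0],
  [[0,0.06,0],[0,0,0],0],
  [[0,0,0],[0,0,0],0],
])

```text
time: 25.72
tool_pos: [0.5299, 0.0315, 0.1312]
ee_rot: [0.707, -0.707, -0.022, 0.023]
force: [-0.2, 0.4, -1.2]
opening: 0.0273
```

apply_moves([
  [[0,0.04,0],[0,0,0],0],
  [[0,0.04,0],[0,0,0],0],
  [[0,0,0],[0,0,0],0],
])

```text
time: 26.1
tool_pos: [0.5299, 0.0315, 0.1292]
ee_rot: [0.707, -0.707, -0.022, 0.023]
force: [0.3, 0.2, -0.8]
opening: 0.0274
```

apply_moves([
  [[0,0.04,0],[0,0,0],0],
  [[0,0.04,0],[0,0,0],0],
  [[0,0,0],[0,0,0],0],
])

```text
time: 26.48
tool_pos: [0.5303, 0.0315, 0.1279]
ee_rot: [-0.707, 0.707, 0.023, -0.022]
force: [-1.1, 0.0, 3.6]
opening: 0.0275
```

apply_moves([
  [[0,0.04,0],[0,0,0],0],
  [[0,0,0],[0,0,0],0],
])

```text
time: 26.72
tool_pos: [0.5307, 0.0315, 0.1272]
ee_rot: [-0.707, 0.707, 0.023, -0.022]
force: [-0.9, 0.1, 4.7]
opening: 0.0277
```

apply_moves([
  [[0,0.04,0],[0,0,0],0],
  [[0,0,0],[0,0,0],0],
])

```text
time: 26.98
tool_pos: [0.5309, 0.0315, 0.1267]
ee_rot: [-0.707, 0.707, 0.023, -0.022]
force: [-1.5, 0.4, 6.8]
opening: 0.0276
```

apply_moves([
  [[0,0.04,0],[0,0,0],0],
  [[0,0,0],[0,0,0],0],
])

```text
time: 27.22
tool_pos: [0.5311, 0.0315, 0.1259]
ee_rot: [-0.707, 0.707, 0.023, -0.022]
force: [-2.0, 0.6, 7.9]
opening: 0.0273
```

apply_moves([
  [[-0.02,0.04,0],[0,0,0],0],
  [[0,0,0],[0,0,0],0],
])

```text
time: 27.48
tool_pos: [0.5305, 0.0315, 0.1242]
ee_rot: [-0.707, 0.707, 0.023, -0.022]
force: [-0.5, -0.4, 3.7]
opening: 0.0274
```

apply_moves([
  [[0,0.04,0],[0,0,0],0],
  [[0,0,0],[0,0,0],0],
])

```text
time: 27.72
tool_pos: [0.5289, 0.0315, 0.1215]
ee_rot: [0.707, -0.707, -0.022, 0.023]
force: [-0.5, -0.8, -1.7]
opening: 0.0274
```

apply_moves([
  [[0,0.03,0],[0,0,0],0],
  [[0,0,0],[0,0,0],0],
])

```text
time: 27.98
tool_pos: [0.5288, 0.0315, 0.1208]
ee_rot: [0.707, -0.707, -0.022, 0.023]
force: [-0.0, 0.1, -1.4]
opening: 0.0275
```

It snapped past the catches. I approach the bottom in small steps; the unloaded force reading is about −1.5 N.

apply_moves([
  [[0.03,0.03,0],[0,0,0],0],
  [[0,0,0],[0,0,0],0],
])

```text
time: 28.22
tool_pos: [0.5302, 0.0315, 0.1206]
ee_rot: [0.707, -0.707, -0.022, 0.023]
force: [-0.1, 0.2, -1.3]
opening: 0.0273
```

apply_moves([
  [[0,0.03,0],[0,0,0],0],
  [[0,0,0],[0,0,0],0],
])

```text
time: 28.48
tool_pos: [0.5302, 0.0315, 0.12]
ee_rot: [0.707, -0.707, -0.022, 0.023]
force: [-0.1, -0.1, -0.6]
opening: 0.0273
```

apply_moves([
  [[0,0.03,0],[0,0,0],0],
  [[0,0,0],[0,0,0],0],
])

```text
time: 28.72
tool_pos: [0.5302, 0.0315, 0.1192]
ee_rot: [0.707, -0.707, -0.022, 0.023]
force: [0.6, 0.0, -1.3]
opening: 0.0276
```

apply_moves([
  [[0,0.03,0],[0,0,0],0],
  [[0,0,0],[0,0,0],0],
])

```text
time: 28.98
tool_pos: [0.5302, 0.0315, 0.1185]
ee_rot: [0.707, -0.707, -0.022, 0.023]
force: [0.6, 0.9, -1.0]
opening: 0.0274
```

apply_moves([
  [[0,0.03,0],[0,0,0],0],
  [[0,0,0],[0,0,0],0],
])

```text
time: 29.22
tool_pos: [0.5302, 0.0315, 0.1177]
ee_rot: [0.707, -0.707, -0.022, 0.023]
force: [-0.2, -0.1, -0.8]
opening: 0.0277
```

apply_moves([
  [[0,0.03,0],[0,0,0],0],
  [[0,0,0],[0,0,0],0],
])

```text
time: 29.48
tool_pos: [0.5302, 0.0316, 0.117]
ee_rot: [0.707, -0.707, -0.022, 0.023]
force: [-0.3, 0.2, -1.8]
opening: 0.0272
```

apply_moves([
  [[0,0.03,0],[0,0,0],0],
  [[0,0,0],[0,0,0],0],
])

```text
time: 29.72
tool_pos: [0.5303, 0.0316, 0.1165]
ee_rot: [0.707, -0.707, -0.023, 0.022]
force: [-0.8, 0.2, -0.1]
opening: 0.0278
```

apply_moves([
  [[0,0.03,0],[0,0,0],0],
  [[0,0,0],[0,0,0],0],
])

```text
time: 29.98
tool_pos: [0.5304, 0.0316, 0.1165]
ee_rot: [0.707, -0.707, -0.023, 0.022]
force: [-2.6, -0.1, 5.8]
opening: 0.0275
```

apply_moves([
  [[-0.01,0.01,0],[0,0,0],0],
  [[0,0,0],[0,0,0],0],
])

```text
time: 30.22
tool_pos: [0.5303, 0.0316, 0.1165]
ee_rot: [0.707, -0.707, -0.023, 0.022]
force: [-2.7, 0.8, 6.0]
opening: 0.0272
```

```bash
cat > f.py <<'E'
from h import *
F=[];Z=[]
for i in range(6):
    ctrl.get_image("wrist");s=ctrl.sense();F.append(s["force"]);Z.append(s["tool_pos"])
print(np.round(np.array(F)[:,2],1),np.mean(F,0).round(2),np.mean(Z,0).round(4),s["time"])
E
python3 f.py
```

```text
[5.8 6.2 5.9 6.1 5.5 6. ] [-2.02  0.36  5.92] [0.5304 0.0316 0.1165] 30.525
```

apply_moves([
  [[0,0.015,0],[0,0,0],0],
  [[0,0,0],[0,0,0],0],
])

```text
time: 30.78
tool_pos: [0.5304, 0.0316, 0.1164]
ee_rot: [0.707, -0.707, -0.023, 0.022]
force: [-3.5, -0.6, 8.7]
opening: 0.0276
```

```bash
python3 f.py
```

```text
[7.2 8.  8.1 7.7 8.3 9.1] [-2.94  0.36  8.07] [0.5304 0.0316 0.1164] 31.075
```

Net push is about 9.6 N on the hard bottom: z stays put while force rises. I hold it there.

apply_moves([
  [[0,0,0],[0,0,0],0],
  [[0,0,0],[0,0,0],0],
  [[0,0,0],[0,0,0],0],
  [[0,0,0],[0,0,0],0],
  [[0,0,0],[0,0,0],0],
])

```text
time: 31.7
tool_pos: [0.5303, 0.0316, 0.1164]
ee_rot: [0.707, -0.707, -0.023, 0.022]
force: [-3.0, 0.7, 8.6]
opening: 0.0272
```

apply_moves([
  [[0,0,0],[0,0,0],0],
  [[0,0,0],[0,0,0],0],
  [[0,0,0],[0,0,0],0],
  [[0,0,0],[0,0,0],0],
  [[0,0,0],[0,0,0],0],
])

```text
time: 32.33
tool_pos: [0.5304, 0.0316, 0.1164]
ee_rot: [0.707, -0.707, -0.023, 0.022]
force: [-3.3, 0.5, 8.0]
opening: 0.0274
```

```bash
python3 f.py
```

```text
[8.5 7.6 8.2 9.3 9.1 8.5] [-2.91  1.01  8.54] [0.5304 0.0316 0.1164] 32.625
```

apply_moves([
  [[0,-0.05,0],[0,0,0],0],
  [[0,-0.3,0],[0,0,0],0],
  [[0,-0.5,0],[0,0,0],0],
  [[0,-0.8,0],[0,0,0],0],
  [[0,-0.8,0],[0,0,0],0],
])

```text
time: 33.25
tool_pos: [0.5302, 0.0314, 0.1774]
ee_rot: [-0.707, 0.707, 0.023, -0.022]
force: [0.1, -0.6, -0.4]
opening: 0.0273
```

```bash
python3 plan.py .494 .307 .17 23.2 12
```

```text
from [0.5302 0.0314 0.1774] yaw 3.64 tilt [ 5.e-04 -2.e-04 -1.e+00] t 33.25
[-0.06, 0.02, 0.92] ty -0.27
[-0.04, 0.02, 0.93] ty -0.27
[-0.01, 0.02, 0.93] ty -0.27
[0.02, 0.02, 0.93] ty -0.27
[0.04, 0.02, 0.93] ty -0.27
[0.07, 0.02, 0.92] ty -0.27
[0.1, 0.02, 0.92] ty -0.27
[0.12, 0.02, 0.92] ty -0.27
[0.15, 0.02, 0.91] ty -0.27
[0.17, 0.02, 0.91] ty -0.27
[0.2, 0.02, 0.9] ty -0.27
[0.23, 0.02, 0.9] ty -0.27
```

apply_moves([
  [[-0.06,0,0.92],[0,-0.27,0],0],
  [[-0.04,0,0.93],[0,-0.27,0],0],
  [[-0.01,0,0.93],[0,-0.27,0],0],
  [[0.02,0,0.93],[0,-0.27,0],0],
  [[0.04,0,0.93],[0,-0.27,0],0],
])

```text
time: 33.88
tool_pos: [0.5151, 0.1473, 0.177]
ee_rot: [-0.703, 0.703, 0.073, -0.072]
force: [0.9, -0.2, -0.2]
opening: 0.0277
```

apply_moves([
  [[0.07,0,0.92],[0,-0.27,0],0],
  [[0.1,0.1,0.92],[0,-0.27,0],0],
  [[0.12,0.2,0.92],[0,-0.27,0],0],
  [[0.15,0.3,0.91],[0,-0.27,0],0],
  [[0.17,0.5,0.91],[0,-0.27,0],0],
])

```text
time: 34.5
tool_pos: [0.5008, 0.2623, 0.1497]
ee_rot: [0.697, -0.696, -0.123, 0.121]
force: [0.2, 0.9, -1.4]
opening: 0.0273
```

apply_moves([
  [[0.2,0.6,0.9],[0,-0.27,0],0],
  [[0.23,0.6,0.85],[0,-0.27,0],0],
  [[0,0.8,0],[0,0,0],0],
  [[0,0.6,0],[0,0,0],0],
  [[0,0,0],[0,0,0],0],
])

```text
time: 35.12
tool_pos: [0.4934, 0.3054, 0.0822]
ee_rot: [-0.693, 0.693, 0.14, -0.143]
force: [-1.0, 0.5, -1.3]
opening: 0.0273
```

```bash
python3 plan.py .494 .307 .0545 23.2 1
```

```text
from [0.4934 0.3054 0.0822] yaw 23.08 tilt [-0.0029 -0.0015 -1.    ] t 35.125
[0.05, 1.11, 0.05] ty -0.02
```

apply_moves([
  [[0,0.4,0],[0,0,0],0],
  [[0,0.4,0],[0,0,0],0],
  [[0,0.2,0],[0,0,0],0],
  [[0,0.04,0],[0,0,0],0],
  [[0,0,0],[0,0,0],0],
])

```text
time: 35.75
tool_pos: [0.4947, 0.306, 0.0578]
ee_rot: [0.693, -0.693, -0.142, 0.141]
force: [-0.3, -0.8, -0.6]
opening: 0.0275
```

apply_moves([
  [[0,0.03,0],[0,0,0],0],
  [[0,0,0],[0,0,0],0],
])

```text
time: 36.0
tool_pos: [0.4948, 0.3061, 0.0571]
ee_rot: [0.693, -0.693, -0.142, 0.141]
force: [-0.1, 0.3, -1.5]
opening: 0.0273
```

apply_moves([
  [[0,0.03,0],[0,0,0],0],
  [[0,0,0],[0,0,0],0],
])

```text
time: 36.25
tool_pos: [0.4946, 0.306, 0.0562]
ee_rot: [0.693, -0.693, -0.141, 0.141]
force: [-1.3, 0.4, -0.2]
opening: 0.0274
```

apply_moves([
  [[0,0.06,0],[0,0,0],0],
  [[0,0,0],[0,0,0],0],
])

```text
time: 36.5
tool_pos: [0.4945, 0.3059, 0.0545]
ee_rot: [-0.693, 0.693, 0.141, -0.142]
force: [-0.6, -0.4, -1.7]
opening: 0.0275
```

apply_moves([
  [[0,0.04,0],[0,0,0],0],
  [[0,0,0],[0,0,0],0],
])

```text
time: 36.75
tool_pos: [0.4945, 0.3059, 0.0536]
ee_rot: [-0.693, 0.693, 0.141, -0.142]
force: [-0.4, -0.4, -0.7]
opening: 0.0275
```

apply_moves([
  [[0,0.03,0],[0,0,0],0],
  [[0,0,0],[0,0,0],0],
])

```text
time: 37.0
tool_pos: [0.4947, 0.306, 0.0535]
ee_rot: [-0.693, 0.693, 0.142, -0.141]
force: [-1.3, -0.2, 3.3]
opening: 0.0277
```

Standing on the table. I open, then rise straight up.

apply_moves([
  [[0,-0.02,0],[0,0,0],0.38],
  [[0,0,0],[0,0,0],0.45],
  [[0,0,0],[0,0,0],0.55],
  [[0,0,0],[0,0,0],0.6],
  [[0,0,0],[0,0,0],0.6],
])

```text
time: 37.62
tool_pos: [0.4946, 0.306, 0.0534]
ee_rot: [-0.693, 0.693, 0.141, -0.142]
force: [-0.6, 0.1, 0.4]
opening: 0.051
```

apply_moves([
  [[0,-0.3,0],[0,0,0],0.6],
  [[0,-0.8,0],[0,0,0],0.6],
  [[0,-1,0],[0,0,0],0.6],
  [[0,-1,0],[0,0,0],0.6],
  [[0,-1,0],[0,0,0],0.6],
])

```text
time: 38.25
tool_pos: [0.4947, 0.306, 0.1573]
ee_rot: [0.693, -0.693, -0.142, 0.141]
force: [0.9, -0.3, 0.0]
opening: 0.0513
```

apply_moves([
  [[0,-1,-1],[0,0,0],0.6],
  [[0,-0.5,-1],[0,0,0],0.6],
  [[0,0,-1],[0,0,0],0.6],
  [[0,0,-1],[0,0,0],0.6],
  [[0,0,-1],[0,0,0],0.6],
])

```text
time: 38.88
tool_pos: [0.544, 0.1903, 0.1942]
ee_rot: [0.693, -0.693, -0.142, 0.141]
force: [0.3, -0.1, -0.5]
opening: 0.0512
```

apply_moves([
  [[0,0,-1],[0,0,0],0.6],
  [[0,0,-1],[0,0,0],0.6],
  [[0,0,0],[0,0,0],0.6],
  [[0,0,0],[0,0,0],0.6],
])

```text
time: 39.38
tool_pos: [0.563, 0.1453, 0.1937]
ee_rot: [0.693, -0.693, -0.141, 0.141]
force: [1.1, 0.1, -0.0]
opening: 0.0513
```

```bash
python3 look.py w11 retainer_mid:.065 pusher_mid:.0475 pusher_stem:.07
python3 - <<'E'
from h import *
w=np.load("pics/w11.npy");pt=ctrl.get_image("scene")["image"]
a=cv2.resize(w[:,:,::-1],(512,384));b=cv2.resize(pt[160:304,230:422,::-1],(512,384),interpolation=2)
cv2.imwrite("pics/fin.png",cv2.resize(np.hstack([a,b]),(800,300),interpolation=cv2.INTER_AREA))
E
```

```text
tcp [0.563  0.1453 0.1937] t 39.375 f [ 1.13  0.13 -0.02] open 0.05127253779620057
retainer_mid [ 24.1 332.1] 0.17 [ 0.4004 -0.1037  0.065 ]
```

Picture budget is used up, so I check numerically: pusher from the scene and top cameras, retainer depth from the wrist.

apply_moves([
  [[-0.7,0,-1],[0,0,0],0.6],
  [[-0.7,0,-1],[0,0,0],0.6],
  [[-0.7,0,-1],[0,0,0],0.6],
  [[-0.7,0,-1],[0,0,0],0.6],
  [[-0.6,0,-0.9],[0,0,0],0.6],
])

```text
time: 40.25
tool_pos: [0.5327, -0.0016, 0.1935]
ee_rot: [-0.693, 0.693, 0.142, -0.142]
force: [0.0, -1.0, -0.0]
opening: 0.0514
```

apply_moves([
  [[0,0,0],[0,0,0],0.6],
  [[0,0,0],[0,0,0],0.6],
])

```text
time: 40.5
tool_pos: [0.5332, -0.0004, 0.1935]
ee_rot: [0.693, -0.693, -0.142, 0.141]
force: [0.3, 0.8, -0.1]
opening: 0.0515
```

```bash
python3 look.py w12 retainer_mid:.065 retainer_barrel:.073 socket_mouth:.069
python3 - <<'E'
from h import *
P={n:ctrl.get_image(n) for n in("scene","top")}
for n,p in P.items():
    c=cam(p)
    for t,z in(("pusher_stem",.07),("pusher_mid",.0475),("retainer_mid",.065)):
        for d in ctrl.tip_of(p,t)[:4]:print(n,t,np.round(d["pixel"]),round(d["score"],2),onplane(c,d["pixel"],z).round(3))
# lens disc in wrist views: height from disc position in w7 (loose) and now, on the axis (.5299,.0321)
import pickle
for n,zr in(("w7",.094),("w12",.082)):
    im=np.load(f"pics/{n}.npy");c=pickle.load(open(f"pics/cam_{n}.pkl","rb"))
    u=proj(c,(.5299,.0321,zr-.002)).astype(int);r=30
    sub=im[u[1]-r:u[1]+r,u[0]-r:u[0]+r].astype(int)
    m=((sub[:,:,1]>90)).astype(np.uint8);k,l,st,ce=cv2.connectedComponentsWithStats(m)
    for i in range(1,k):
        if st[i,4]>60:print(n,st[i],ce[i]+u-r)
    print([ (z,proj(c,(.5299,.0321,z)).round(1).tolist()) for z in(.078,.082,.086,.09,.094)])
E
```

```text
tcp [ 5.332e-01 -4.000e-04  1.935e-01] t 40.5 f [ 0.32  0.78 -0.07] open 0.05154719786730296
retainer_mid [265.9 144.5] 0.71 [0.5266 0.033  0.065 ]
retainer_barrel [268.7 146.2] 0.64 [0.5287 0.0337 0.073 ]
scene pusher_stem [411. 217.] 0.88 [0.412 0.358 0.07 ]
scene pusher_stem [387. 237.] 0.74 [0.499 0.316 0.07 ]
scene pusher_stem [346. 193.] 0.73 [0.416 0.176 0.07 ]
scene pusher_stem [281. 204.] 0.31 [0.531 0.028 0.07 ]
scene pusher_mid [408. 217.] 0.92 [0.401 0.352 0.047]
scene pusher_mid [380. 238.] 0.91 [0.496 0.303 0.047]
scene pusher_mid [385. 209.] 0.9 [0.402 0.289 0.047]
scene retainer_mid [286. 203.] 0.59 [0.517 0.036 0.065]
scene retainer_mid [212. 163.] 0.52 [ 0.488 -0.216  0.065]
top pusher_stem [113. 208.] 0.91 [0.493 0.305 0.07 ]
top pusher_stem [ 91. 242.] 0.66 [0.408 0.361 0.07 ]
top pusher_stem [121. 244.] 0.57 [0.402 0.284 0.07 ]
top pusher_mid [124. 245.] 0.86 [0.396 0.283 0.048]
top pusher_mid [116. 206.] 0.81 [0.498 0.305 0.048]
top pusher_mid [ 93. 243.] 0.65 [0.403 0.364 0.048]
top pusher_mid [394. 235.] 0.18 [ 0.416 -0.423  0.048]
top retainer_mid [316. 217.] 0.66 [ 0.465 -0.216  0.065]
w7 [ 0  0 12 16 88] [227.22727273 135.81818182]
w7 [49  0 11 15 73] [280.1369863  135.39726027]
w7 [ 18  19  25  25 488] [254.24385246 161.57377049]
w7 [  0  38  27  22 248] [232.0483871 183.9233871]
w7 [ 41  40  19  20 198] [276.71212121 183.95454545]
[(0.078, [254.4, 157.8]), (0.082, [254.4, 158.8]), (0.086, [254.4, 159.8]), (0.09, [254.3, 160.8]), (0.094, [254.3, 161.9])]
w12 [  0   0  28  60 480] [245.74166667 152.46666667]
w12 [ 35   0  25  42 242] [293.40909091 132.30991736]
w12 [ 19  20  23  23 418] [269.27751196 150.27751196]
w12 [ 32  42  28  18 217] [289.25806452 173.22119816]
[(0.078, [269.4, 149.5]), (0.082, [269.6, 150.3]), (0.086, [269.8, 151.2]), (0.09, [270.0, 152.0]), (0.094, [270.2, 153.0])]
```

The lens disc matched height 0.094 when loose and matches 0.082 now, so it is 12 mm lower and on the axis. The pusher stands at its old place. I hand the job in.

```bash
python3 -c "
from bench import ctrl
print(ctrl.close_job(),ctrl.sense()['time'])"
```

```text
the job is handed in; nothing more can be done
the job is handed in; nothing more can be done
```

The retainer is pressed home in the socket, the pusher is back on the table, and the job is handed in; the last reading before that was about 41 s of the 72 s. No verdict was reported.

- **Loose fit:** I took the black retainer by its barrel, lowered it into the socket until the catches centred it, and let go. A picture then showed it level in the mouth.
- **Pressing:** With the aluminium pusher it resisted up to about 9.4 N, snapped past the catches, and hit hard bottom about 12 mm below its loose position. I held it there for about 1.8 s. The wrist readings in that time correspond to roughly 9 to 11 N on the retainer. No reading in the whole pressing came near 18 N.
- **Pusher:** It was set down at its original place, about (0.494, 0.306), clear of the teaching robot, and released.
- **Last checks:** From the wrist camera the lens is on the socket's axis and about 12 mm lower than when loose. The top and scene cameras put the pusher where I set it down; the scene view is off by up to about 1 cm at the stem.
- **What did not work:** The closing picture could not be viewed because the limit of 12 was used up, so the final state was checked by numbers only. Whether the bystanders had moved was not measured, though the arm met no unexpected force near any of them. The top camera did not find the seated retainer at all, and the scene camera placed it 13 mm off. I relied on the wrist view for that.

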